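# Pull the tapped plug from the mould base with the threaded puller

### The arm

A 7-joint arm with a two-finger parallel gripper is mounted at the origin on a cart in front of the work surface, level with it; the furniture and walls round the work are solid. World frame = base frame: x ahead of the robot, y to its left, z up, the work surface at z = 0. Lengths are in mm, angles in rad, forces in N, time in s.
With the tool pointing down it reaches from about 400 to 875 mm from the base axis. Payload 4.4 kg.
Tool frame: the origin (TCP) lies between the finger pads; the fingertips stand 11 mm ahead of it and the grasp point (between the pads) lies 8 mm behind it; y points along the fingers, x is the direction in which the jaws open and shut, and the axes are right-handed (so a half turn about y gives the same grasp; the last joint's range is limited). The gripper opens to 85 mm and grips with 20 to 120 N. Pads are 22 mm wide; open, the fingers measure 114 mm over their backs; the gripper's body (76 mm by 85 mm) begins 54 mm behind the grasp point. The pads swing forward as they close: fully open they stand 13 mm farther back than shut.
Start: joints at [-1.297, 0.628, 0.038, 1.517, -0.027, 0.996, -0.02], TCP at [216.621, 612.856, 242.313] pointing down, gripper open.
Joint ranges: [-3.06, 3.06], [-0.37, 2.12], [-1.25, 1.32], [0.18, 2.47], [-1.1, 4.24], [0.23, 1.98], [-2.94, 2.94]. Speed limits (rad/s): [2.57, 2.57, 3.14, 3.14, 3.14, 3.14, 3.14].

### API

Orientations are given as [roll, pitch, yaw] about the fixed x, y, z axes, in that order (R = Rz(yaw) Ry(pitch) Rx(roll)).
In Python, from cell import * gives the robot as it stands.
- The arm moves only by the shell command python3 -m jog 'ROWS'. ROWS is JSON, a list of rows, each an object of numbers: "x", "y", "z": the shift along the tool's x, y, z in mm; "ax", "ay", "az": the turn, a rotation vector about the tool's x, y, z in rad; "grip": the finger opening in mm, from 0 to 85.4. In form: [{"x": .., "y": .., "z": .., "ax": .., "ay": .., "az": .., "grip": ..}, ...]. A call has 1 to 5 rows; each row is the pose to reach, as a shift and turn from the pose commanded when the call began, along the tool's axes at that moment; what a row does not reach only later rows make up. A row lasts 1/10 s, in which the tool goes at most 50 mm and 8.59 degrees, less where a joint would pass 70% of its speed; a pose out of reach is approached as far as the arm can. A call with a gripper value outside its range is refused whole. The fingers move at their own pace and stop on an object; the grip force is fixed at half the most. Time passes only in rows, so rows that repeat a pose let the fingers close. It gives the time, the measured TCP pose, the force and the opening at its end, in the units of the state.
- read_state(): the state, without advancing time (a new reading comes with each control period).
- get_image(name): name is "side" or "top"; returns a dict with "color" (384x512x3 uint8, red, green, blue), "vfov" (degrees; the focal length in pixels is half the picture's height over the tangent of half this angle, whatever the lens; pixels are square), "cx", "cy" (the principal point, pixels), "camera_from_world" (4x4, takes a point from world to camera coordinates). Camera axes: x right, y down, z forward; pixel columns grow to the right and rows downward; lengths in mm; the calibration is good to about 2 mm. A picture is of the moment at which its call begins. There is no depth.
- finish_job(): hands the job in, once; it reports no verdict.
The state is a dict: "clock": time; "qpos": joint angles; "qd": joint speeds; "tau": joint torques, N m; "eef_pos": TCP position; "tool_rot": TCP orientation; "force": force on the tool from outside, world axes, zero at the start; "torque": the same for the moment, N m; "width": finger opening in mm.
Only numpy, scipy, OpenCV 4.12 (cv2) and the standard library are available. Lean on these libraries where they do the work, as an engineer would, in place of code of your own. Each camera call takes 0.05 s, during which the arm holds its last target.

### The job

Take the puller from its wooden rack, lower it into the hole of the flanged plug in the steel mould base and, pressing only lightly, turn it clockwise until its thread catches and comes to its stop. Then draw the plug straight up out of the mould base by the puller, without gripping the plug itself or straining the thread, and set the plug down upright in the wooden tray, with the puller still screwed into it. Leave the mug, the steel cup and the spanner where they are.

Things in the scene. Friction and masses are not known exactly. Their poses are not given: they have to be found in the camera images.
- puller: steel puller, 97 mm tall, 0.2 kg, upright in the rack, hanging by its collar (36 mm across, underside 45 mm above the tip). Origin at the centre of its tip, z up along the 12 mm thick rod; x and y as told for its grip and lugs
- puller_grip (a point): centre of the puller's grip block, 72 mm above the tip, axes as the puller's. The block measures 40 mm along x and 24 mm along y, with flat sides, and reaches from 51 to 93 mm above the tip, with a small lip (44 x 30 x 4 mm) on top
- puller_tip (a point): centre of the puller's tip (same point and axes as the puller's origin). Three thread lugs, 5 to 9 mm above it, reach out to 12 mm from the axis, at the puller's +x and 120 degrees either side
- plug: steel plug, 40 mm tall, about 0.3 kg: a round body 35 mm thick and 32 mm long, below a flange 42 mm along its x, 64 mm along its y, 8 mm thick. Origin at the centre of its foot, z up. Tight in its bore: 8 to 18 N draw it, weight included, until it has risen 25 mm; wholly clear at 40 mm; it cannot turn there
- plug_mouth (a point): centre of the mouth of the plug's hole, on top of the flange, 40 mm above the plug's origin. The mouth is 32 mm wide and narrows to a 26 mm bore; at the bottom of this bore, 9 mm down, is the slotted ring
- plug_ring (a point): centre of a flat ring in the plug's hole, 31 mm above the plug's origin, axes as the plug's: 15 mm inner width, with three 6.6 mm slots 120 degrees apart. Their direction is not known: one lies 0.1 to 1.5 rad clockwise (from above) of the plug's +x. With the puller's lugs on the ring its tip is 26 mm above the plug's origin
- plug_catch (a point): point on the plug's axis 13 mm above its origin: the puller's tip comes here when its lugs, within about 0.06 rad of the slots, fall through. There a right-hand thread of 20 mm lead begins; turned clockwise with light pressure the lugs go 2 to 3 mm deeper to a firm stop 0.75 rad past the slots. Axial play 2 mm. More than 28 N, or 0.2 N m on the stop, strains the thread
- mould_base: fixed dark steel block, 90 x 90 x 44 mm, with an upright bore in its middle; two ribs, 8 mm high, on its top keep the flange of the plug from turning. Origin at the centre of its underside on the bench; the plug's origin is 12 mm above it while seated
- rack: fixed wooden block, 75 x 75 x 52 mm, with one upright 30 mm hole in the middle of its top, in which the puller hangs by its collar; lift it 60 mm to clear. Origin at the centre of its underside. Rack and tray may change places
- tray: fixed wooden open tray, 120 x 120 mm outside, rim 22 mm high, walls and floor 6 mm thick. Origin at the centre of its underside on the bench
- tray_in (a point): centre of the tray's inner floor, 6 mm above the bench
- mug: loose grey mug, 94 mm tall, a bystander. Origin at the centre of its underside
- steel_cup: loose dark steel cup, 66 mm wide, 38 mm tall, a bystander. Origin at the centre of its underside
- spanner: loose open spanner, 213 mm long, lying flat, a bystander. Origin at the middle of its underside

How it is judged (in metres and radians):
On the way, in this order (a step that is already met when the one before it is completed fails the run):
1. the puller's lugs have dropped through the slots of the plug, which is still seated in the mould base (distance between puller_tip and plug below 0.016 m and z of plug in the frame of mould_base below 0.016 m), for 0.1 s.
2. the plug hangs on the puller, upright and clear of the mould base (distance between puller_tip and plug below 0.018 m and z of plug in the frame of mould_base above 0.055 m and angle between plug's own z axis and vertical below 0.2 rad), for 0.1 s.
At the end, for the whole second after the job is handed in: the plug stands upright (within 7 degrees) on the floor of the tray, at most 40 mm from its middle, at rest and let go, with the puller still screwed into it (tip less than 18 mm from the plug's foot centre, upright within 14 degrees) (horizontal distance between plug and tray_in below 0.04 m and height (world z) of plug between 0.003 and 0.01 m and angle between plug's own z axis and vertical below 0.12 rad and distance between puller_tip and plug below 0.018 m and angle between puller's own z axis and vertical below 0.25 rad and linear speed of plug below 0.02 m/s and linear speed of puller below 0.03 m/s); the robot touches nothing.
It fails at once if the puller bears on the plug with more than 28 N (thread strained) (contact force between puller and plug above 28 N).
It fails at once if the fingers grip or push the plug itself (contact force between the fingers and plug above 2 N).
It fails at once if the plug is tipped by more than 30 degrees (angle between plug's own z axis and vertical above 0.52 rad).
It fails at once if the mug, the steel cup or the spanner is moved by more than 30 mm (distance of any of mug, steel_cup, spanner from where it was at the start of the episode above 0.03 m).
It also fails if it takes over 72 s, if anything falls off the work surface, if the arm or the gripper's body presses on something with over 40 N, if the wrist force passes 120 N, or if a joint passes its speed limit or range.

## Working session

There is one attempt and no reset: what is moved stays moved. The work goes in short steps, Python scripts to look and compute and a shell command to move; the robot and the scene stay as the last step left them, time stands still between calls to the robot, and variables do not carry over. Pictures are saved under pics/ and viewed, and the job is handed in when it is done.

```bash
ls; mkdir -p pics
cat > h.py <<'E'
from cell import *
import numpy as np, cv2
def snap(n,f):
    d=get_image(n); cv2.imwrite('pics/'+f+'.png',d['color'][:,:,::-1]); np.savez('pics/'+f+'.npz',**{k:d[k] for k in d}); return d
def cam(d):
    H,W=d['color'].shape[:2]; f=H/2/np.tan(np.radians(float(d['vfov']))/2)
    return f,float(d['cx']),float(d['cy']),np.array(d['camera_from_world'])
def ray(d,u,v):
    f,cx,cy,T=cam(d); R=T[:3,:3]; o=-R.T@T[:3,3]; r=R.T@np.array([(u-cx)/f,(v-cy)/f,1]); return o,r/np.linalg.norm(r)
def onz(d,u,v,z):
    o,r=ray(d,u,v); return o+r*(z-o[2])/r[2]
def proj(d,p):
    f,cx,cy,T=cam(d); q=T[:3,:3]@np.array(p)+T[:3,3]; return f*q[0]/q[2]+cx,f*q[1]/q[2]+cy
def load(f): return dict(np.load('pics/'+f+'.npz'))
E
python3 - <<'E'
from h import *
for n in('top','side'):
    d=snap(n,n+'0'); print(d['vfov'],d['cx'],d['cy'],d['camera_from_world'].round(3) if hasattr(d['camera_from_world'],'round') else d['camera_from_world'])
print(read_state())
E
```

```text
pics
49.50759280330585 254.58834655423246 189.13063437881402 [[-1.100000e-02 -1.000000e+00 -6.000000e-03 -3.416000e+00]
 [-9.850000e-01  1.200000e-02 -1.750000e-01  4.938980e+02]
 [ 1.750000e-01  4.000000e-03 -9.850000e-01  1.103751e+03]
 [ 0.000000e+00  0.000000e+00  0.000000e+00  1.000000e+00]]
50.767209078687465 253.70021858932148 188.55103617068437 [[ 9.440000e-01 -3.290000e-01  1.900000e-02 -4.880940e+02]
 [-1.920000e-01 -5.950000e-01 -7.800000e-01  1.459280e+02]
 [ 2.680000e-01  7.330000e-01 -6.250000e-01  1.222151e+03]
 [ 0.000000e+00  0.000000e+00  0.000000e+00  1.000000e+00]]
{'clock': 0.1, 'qpos': array([-1.29678827,  0.62925229,  0.03846704,  1.51828985, -0.0270068 ,
        0.99627016, -0.02000646]), 'qd': array([ 0.00059521, -0.00120237,  0.00105759, -0.00178331, -0.000363  ,
        0.00030516,  0.00077435]), 'tau': array([ 3.86237749e-03, -5.64532542e+01,  1.23083699e+00, -1.93972385e+01,
        1.12885761e-02,  5.44999246e-03, -7.13484098e-07]), 'eef_pos': array([216.44969455, 612.32660026, 241.47530265]), 'tool_rot': array([-1.57082107,  0.0017009 ,  1.23095957]), 'force': array([-0.42543207, -0.71482183,  0.72472863]), 'torque': array([-0.05487182, -0.01280916, -0.01115092]), 'width': 85.4149845746645}
```

View pics/top0.png

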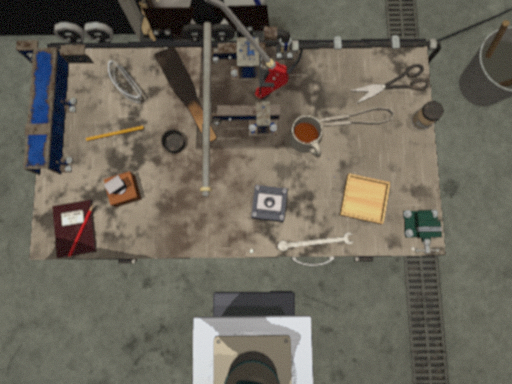

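View pics/side0.png

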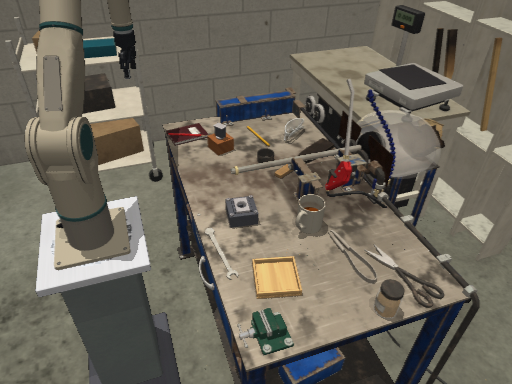

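Run:
```python
from h import *
t=load('top0');s=load('side0')
p=[216.6,612.8,242];print(proj(t,p),proj(s,p)); print(proj(t,[0,0,0]),proj(s,[0,0,0]))
def crop(d,u,v,w,k,f):
    c=d['color'][v-w*3//4:v+w*3//4,u-w:u+w,::-1]; return cv2.resize(c,(400,300),interpolation=cv2.INTER_CUBIC)
a=np.hstack([crop(t,120,188,32,0,0),crop(t,269,203,32,0,0)])
b=np.hstack([crop(s,221,140,40,0,0),crop(s,241,208,40,0,0)])
cv2.imwrite('pics/c0.png',np.vstack([a,b]))
# boom end: triangulate
def tri(u1,u2):
    o1,r1=ray(t,*u1);o2,r2=ray(s,*u2);A=np.stack([r1,-r2],1);x=np.linalg.lstsq(A,o2-o1,rcond=None)[0];return o1+r1*x[0],o2+r2*x[1]
print(tri((205,190),(235,170)))
print(onz(t,120,188,52),onz(t,269,203,44),onz(t,365,198,22),onz(t,173,141,38),onz(s,276,276,22),onz(s,241,203,52))
```

```text
(np.float64(-30.42511456097381), np.float64(302.0966637908767)) (np.float64(130.4881824655605), np.float64(73.40049265283533))
(np.float64(253.29972208630002), np.float64(375.4616096253955)) (np.float64(92.09417428447819), np.float64(236.86714864231274))
(array([491.36832255, 126.24047471,  53.18783632]), array([490.7443539 , 126.354852  ,  53.09172858]))
[500.02934466 359.6416902   52.        ] [454.69438758 -48.25696564  44.        ] [ 468.67913491 -317.14106992   22.        ] [636.00785234 220.1334489   38.        ] [ 465.30836959 -329.8249497    22.        ] [457.10078739 -46.90823735  52.        ]
```

View pics/c0.png

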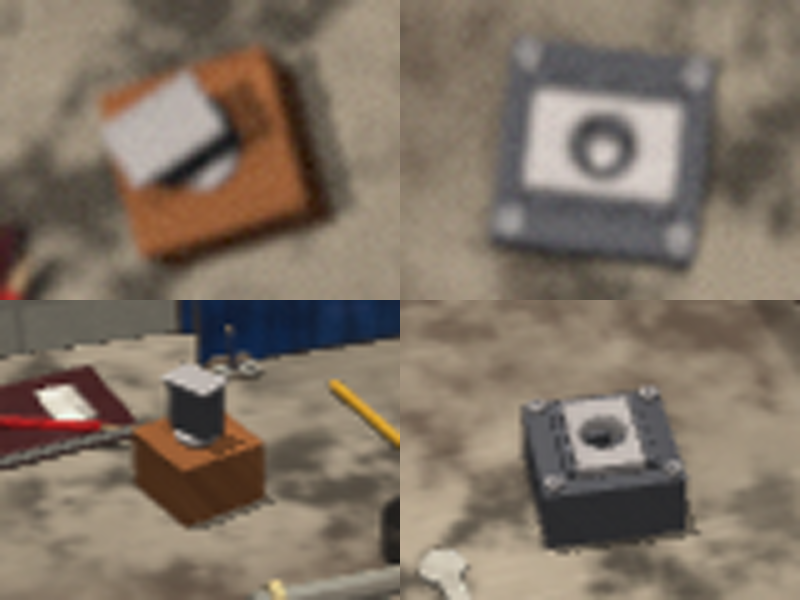

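```bash
cat > m.py <<'E'
from h import *
def quad(d,mask,z,name):
    cs,_=cv2.findContours(mask.astype(np.uint8),cv2.RETR_EXTERNAL,cv2.CHAIN_APPROX_NONE)
    c=max(cs,key=cv2.contourArea)[:,0,:].astype(float)
    P=np.array([onz(d,u,v,z)[:2] for u,v in c],np.float32)
    (cx,cy),(w,h),a=cv2.minAreaRect(P)
    if w<h: w,h,a=h,w,a+90
    print(name,'n',len(c),'ctr %.1f %.1f long %.1f short %.1f yaw_long %.3f'%(cx,cy,w,h,np.radians((a+90)%180-90)))
    return c
def win(m,u0,v0,u1,v1):
    k=np.zeros_like(m);k[v0:v1,u0:u1]=m[v0:v1,u0:u1];return k
E
python3 - <<'E'
from m import *
for n in('top0','side0'):
    d=load(n);im=d['color'].astype(int);hsv=cv2.cvtColor(d['color'],cv2.COLOR_RGB2HSV).astype(int)
    g=(hsv[...,1]<50)&(hsv[...,2]>120)
    w=(hsv[...,1]<50)&(hsv[...,2]>140)
    o=(hsv[...,0]<20)&(hsv[...,1]>130)
    ow=(hsv[...,0]>12)&(hsv[...,0]<30)&(hsv[...,1]>90)&(hsv[...,2]>140)
    if n=='top0':
        quad(d,win(g,98,168,140,195),104,'lip');quad(d,win(w,250,187,288,220),52,'plug');quad(d,win(o,98,165,142,212),52,'rack');quad(d,win(ow,330,165,400,230),22,'tray')
        print(im[176:196:2,106:130:2].sum(2)//3)
        print(im[190:216:2,252:286:2].sum(2)//3)
    else:
        quad(d,win(g,210,120,232,132),104,'lip');quad(d,win(w,222,193,260,222),52,'plug');quad(d,win(ow,240,245,310,305),22,'tray')
E
```

```text
lip n 47 ctr 501.4 361.7 long 46.4 short 32.5 yaw_long -0.970
plug n 73 ctr 457.1 -48.4 long 66.0 short 43.8 yaw_long 1.440
rack n 111 ctr 498.7 355.4 long 83.5 short 81.8 yaw_long -1.285
tray n 163 ctr 468.6 -317.8 long 122.8 short 122.1 yaw_long -0.227
[[113 112  96  92 109 141 142 100 107 106  97 107]
 [115 105 103 124 160 173 173 125  92  84  70  84]
 [102 116 147 171 178 176 178 161  79  65  69  70]
 [136 166 173 174 176 178 177 180 136  56  65  66]
 [174 177 178 182 177 181 182 180 156  59  60  67]
 [175 183 180 175 178 178 173 143  72  28  44  66]
 [156 178 179 180 178 164 110  45  37  72  71  90]
 [110 165 178 178 146  74  29  51 127 140  95  93]
 [ 83 134 168 112  47  31  68 140 160 105  97 100]
 [ 78  98 103  84  72  67 102 124 107  99 103 102]]
[[110  99  97 106  94  84  82  86  96  90  89  92  95  91  89 119 139]
 [109 100  93  97 108 102  94  91  98  84  86  92  93  88  86 102 137]
 [113  96  93 141 192 186 175 164 153 145 133 126 110 105  97  80  96]
 [106  99  94 167 203 201 203 190 174 173 177 196 191 188 176 117  95]
 [106  96  94 175 201 203 180 112  82  91 121 176 204 202 197 125  90]
 [100  92  98 184 199 197 134  76 100 100  82 134 198 204 193 112  97]
 [103 100 105 187 198 190 113 102 176 177 105 117 195 200 183 111  93]
 [105  94 119 194 204 201 140  96 189 181 102 140 202 203 187 105  87]
 [103  93 122 198 201 202 189 130 118 110 135 188 208 204 180  97  92]
 [102  97 110 159 167 177 185 188 171 171 193 201 204 201 165  99  94]
 [101  91  82  93 100  99 102 111 124 135 144 150 166 173 137  95  88]
 [114 129 115  91  89  83  88  87  91  88  81  86  94 102  87 101  95]
 [130 155 129  98  95  99  98  96  97  90  93  95  89  82  94 113  95]]
lip n 31 ctr 503.3 358.2 long 48.0 short 42.1 yaw_long -0.808
plug n 48 ctr 455.7 -50.9 long 64.8 short 40.3 yaw_long 1.442
tray n 153 ctr 468.0 -322.1 long 120.3 short 119.9 yaw_long 1.340
```

```bash
cat >> h.py <<'E'
from scipy.spatial.transform import Rotation as Ro
def go(target,yaw=None,show=True):
    "print tool-frame delta to world TCP target and yaw, tool down, from the measured pose"
    s=read_state(); R=Ro.from_euler('xyz',s['tool_rot']); d=R.inv().apply(np.array(target)-s['eef_pos'])
    y=s['tool_rot'][2] if yaw is None else yaw
    G=Ro.from_euler('xyz',[-np.pi/2,0,y]); w=(R.inv()*G).as_rotvec()
    print('eef',s['eef_pos'].round(1),'rot',s['tool_rot'].round(4),'q',s['qpos'].round(2),'F',s['force'].round(1),'M',s['torque'].round(2),'w',round(s['width'],1),'t',s['clock'])
    print('xyz',d.round(1),'a',w.round(4))
E
python3 -c "
from h import *
go([501.7,361,200],0.601)"
```

```text
eef [216.4 612.3 241.5] rot [-1.5708  0.0017  1.231 ] q [-1.3   0.63  0.04  1.52 -0.03  1.   -0.02] F [-0.4 -0.7  0.7] M [-0.05 -0.01 -0.01] w 85.4 t 0.1
xyz [-141.8   41.7 -352.7] a [ 6.0e-04  6.3e-01 -1.6e-03]
```

```bash
python3 -m jog '[{"x":-28,"y":0,"z":-70,"ay":0.12,"grip":85},{"x":-56,"y":5,"z":-140,"ay":0.25,"grip":85},{"x":-85,"y":10,"z":-210,"ay":0.38,"grip":85},{"x":-113,"y":20,"z":-280,"ay":0.5,"grip":85},{"x":-142,"y":42,"z":-353,"ay":0.63,"grip":85}]'; python3 -c "
from h import *
go([501.7,361,200],0.601)"
```

```text
eef [216.4 612.3 241.5] rot [-1.5708  0.0017  1.231 ] q [-1.3   0.63  0.04  1.52 -0.03  1.   -0.02] F [-0.4 -0.7  0.7] M [-0.05 -0.01 -0.01] w 85.4 t 0.1
xyz [-141.8   41.7 -352.7] a [ 6.0e-04  6.3e-01 -1.6e-03]$[0]: bad value
```

```bash
python3 -m jog '[{"x":-18,"y":0,"z":-45,"ax":0,"ay":0.1,"az":0,"grip":85},{"x":-36,"y":5,"z":-90,"ax":0,"ay":0.2,"az":0,"grip":85},{"x":-54,"y":10,"z":-135,"ax":0,"ay":0.3,"az":0,"grip":85},{"x":-72,"y":15,"z":-180,"ax":0,"ay":0.4,"az":0,"grip":85},{"x":-90,"y":20,"z":-225,"ax":0,"ay":0.5,"az":0,"grip":85}]'; python3 -c "
from h import *
go([501.7,361,200],0.601)"
```

```text
clock: 0.6
eef_pos: [399.8, 451.5, 221.9]
tool_rot: [-1.571, 0.0, 0.727]
force: [0.4, 1.1, 0.2]
width: 84.9
eef [399.8 451.5 221.9] rot [-1.5708e+00  5.0000e-04  7.2720e-01] q [-1.    0.59  0.17  1.68 -0.12  0.88 -0.05] F [0.4 1.1 0.2] M [-0.02 -0.05 -0.04] w 84.9 t 0.6
xyz [  16.    21.9 -135.3] a [ 0.      0.1262 -0.0005]
```

```bash
python3 -m jog '[{"x":5,"y":7,"z":-45,"ax":0,"ay":0.04,"az":0,"grip":85},{"x":11,"y":15,"z":-90,"ax":0,"ay":0.09,"az":0,"grip":85},{"x":16,"y":22,"z":-135,"ax":0,"ay":0.126,"az":0,"grip":85},{"x":16,"y":22,"z":-135,"ax":0,"ay":0.126,"az":0,"grip":85},{"x":16,"y":22,"z":-135,"ax":0,"ay":0.126,"az":0,"grip":85}]'; python3 -c "
from h import *
snap('top','t1');snap('side','s1')
go([501.7,361,72],0.601)"
```

```text
clock: 1.1
eef_pos: [501.5, 361.5, 199.6]
tool_rot: [-1.571, 0.001, 0.602]
force: [0.7, 0.4, 0.4]
width: 84.8
eef [499.6 364.3 200. ] rot [-1.5695e+00  8.0000e-04  6.0670e-01] q [-0.79  0.64  0.19  1.66 -0.15  0.86  0.07] F [0.6 0.6 0.1] M [0.06 0.02 0.01] w 84.9 t 1.2
xyz [-1.00e-01  1.28e+02 -4.10e+00] a [-0.0013  0.0057 -0.0008]
```

View pics/s1.png

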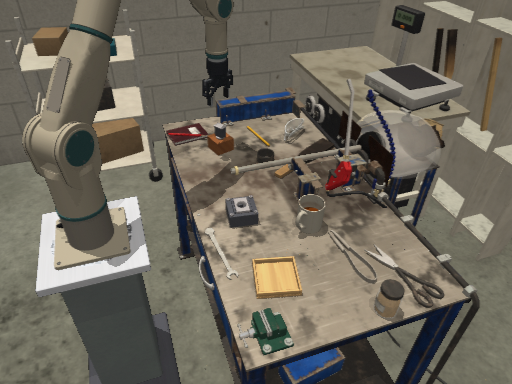

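View pics/t1.png

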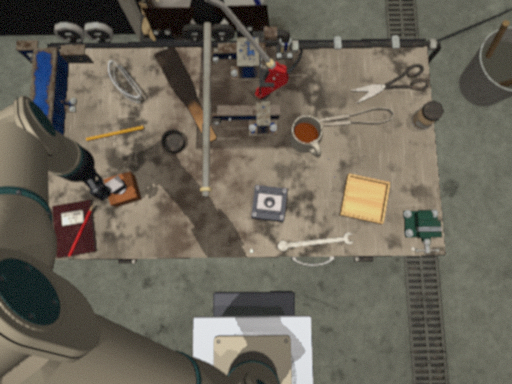

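```bash
python3 -m jog '[{"x":0,"y":80,"z":0,"ax":0,"ay":0,"az":0,"grip":85},{"x":0,"y":80,"z":0,"ax":0,"ay":0,"az":0,"grip":85},{"x":0,"y":80,"z":0,"ax":0,"ay":0,"az":0,"grip":85},{"x":0,"y":80,"z":0,"ax":0,"ay":0,"az":0,"grip":85},{"x":0,"y":80,"z":0,"ax":0,"ay":0,"az":0,"grip":85}]'; python3 -c "
from h import *
s=load('s1');print(proj(s,[499.6,364.3,200]),proj(load('t1'),[499.6,364.3,200]))
d=snap('side','s2');e=snap('top','t2')
go([501.7,361,72],0.601)
a=cv2.resize(d['color'][80:160,170:276,::-1],(800,600),interpolation=cv2.INTER_CUBIC);cv2.imwrite('pics/c2.png',a)
a=cv2.resize(e['color'][150:225,70:170,::-1],(800,600),interpolation=cv2.INTER_CUBIC);cv2.imwrite('pics/c2t.png',a)"
```

```text
clock: 1.7
eef_pos: [501.6, 364.7, 122.3]
tool_rot: [-1.57, -0.004, 0.606]
force: [-0.7, -0.6, -0.3]
width: 84.9
(np.float64(217.9294426809824), np.float64(101.38085254743676)) (np.float64(97.95532062061656), np.float64(177.21261776982664))
eef [501.7 364.3 122.3] rot [-1.5705 -0.0036  0.6055] q [-0.78  0.74  0.17  1.72 -0.18  0.7   0.09] F [ 0.  -0.9 -0.4] M [-0.06 -0.02  0.02] w 85.0 t 1.8
xyz [-2.  50.3 -2.7] a [-0.0003  0.0045  0.0036]
```

View pics/c2.png

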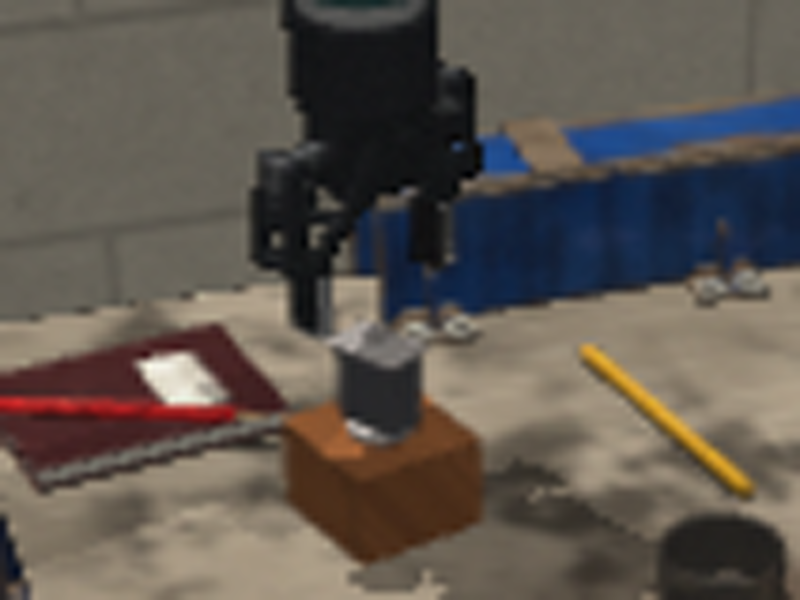

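View pics/c2t.png

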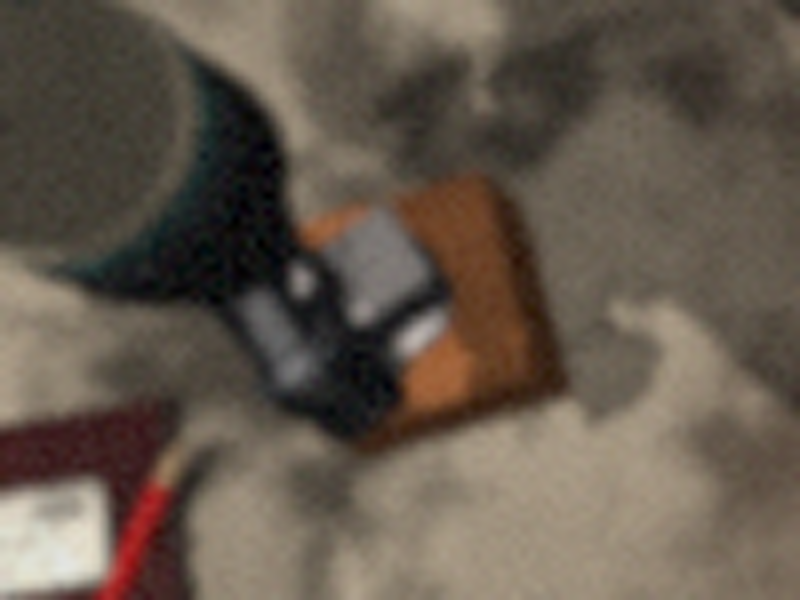

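```bash
python3 -m jog '[{"x":-2,"y":10,"z":-2.7,"ax":0,"ay":0.005,"az":0.003,"grip":85},{"x":-2,"y":25,"z":-2.7,"ax":0,"ay":0.005,"az":0.003,"grip":85},{"x":-2,"y":40,"z":-2.7,"ax":0,"ay":0.005,"az":0.003,"grip":85},{"x":-2,"y":50,"z":-2.7,"ax":0,"ay":0.005,"az":0.003,"grip":85},{"x":-2,"y":50,"z":-2.7,"ax":0,"ay":0.005,"az":0.003,"grip":85}]'; python3 -c "
from h import *
d=snap('side','s3');e=snap('top','t3')
go([501.7,361,72],0.601)
a=cv2.resize(d['color'][80:160,170:276,::-1],(800,600),interpolation=cv2.INTER_CUBIC);cv2.imwrite('pics/c3.png',a)"
```

```text
clock: 2.3
eef_pos: [499.3, 358.9, 67.8]
tool_rot: [-1.571, 0.007, 0.6]
force: [-0.3, -0.2, 1.1]
width: 85.1
eef [500.6 359.6  69.7] rot [-1.5709  0.0039  0.5999] q [-0.76  0.81  0.15  1.74 -0.19  0.61  0.1 ] F [-0.6 -0.1  0.1] M [-0.01 -0.02 -0.02] w 84.9 t 2.4
xyz [ 1.7 -2.3  0.5] a [ 0.0001 -0.0011 -0.0039]
```

View pics/c3.png

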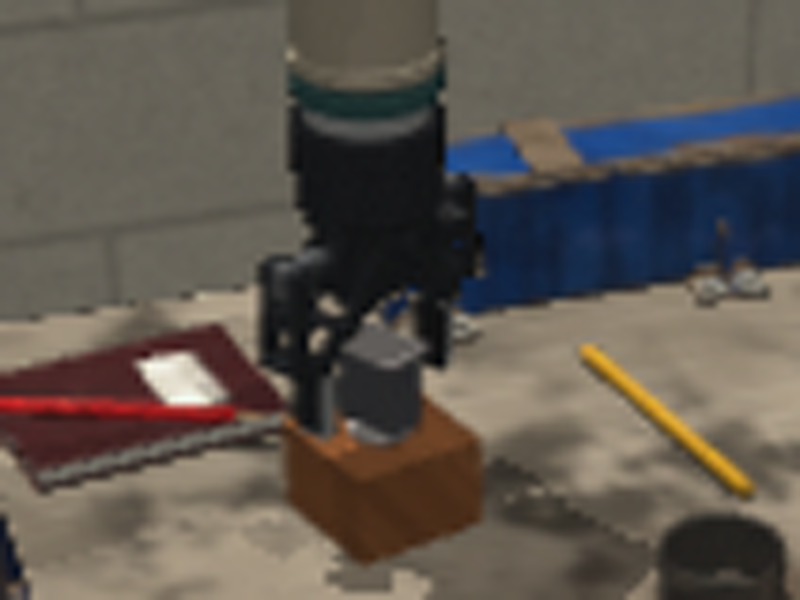

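```bash
python3 -m jog '[{"x":0.8,"y":-1.5,"z":0.5,"ax":0,"ay":0,"az":0,"grip":60},{"x":0.8,"y":-1.5,"z":0.5,"ax":0,"ay":0,"az":0,"grip":50},{"x":0.8,"y":-1.5,"z":0.5,"ax":0,"ay":0,"az":0,"grip":40},{"x":0.8,"y":-1.5,"z":0.5,"ax":0,"ay":0,"az":0,"grip":34},{"x":0.8,"y":-1.5,"z":0.5,"ax":0,"ay":0,"az":0,"grip":34}]'; python3 -c "
from h import *
d=snap('side','s4');e=snap('top','t4')
go([501.7,361,71.5],0.601)
a=cv2.resize(d['color'][80:160,170:276,::-1],(800,600),interpolation=cv2.INTER_CUBIC);cv2.imwrite('pics/c4.png',a)"
```

```text
clock: 2.9
eef_pos: [501.1, 360.7, 72.0]
tool_rot: [-1.571, 0.003, 0.6]
force: [-0.6, 0.6, 0.5]
width: 33.7
eef [501.1 360.7  71.9] rot [-1.5708  0.0029  0.6   ] q [-0.76  0.81  0.15  1.74 -0.19  0.61  0.1 ] F [ 0.4 -0.8 -1. ] M [ 0.07 -0.04 -0.  ] w 33.6 t 3.0
xyz [ 0.7  0.4 -0.1] a [-0.     -0.001  -0.0029]
```

View pics/c4.png

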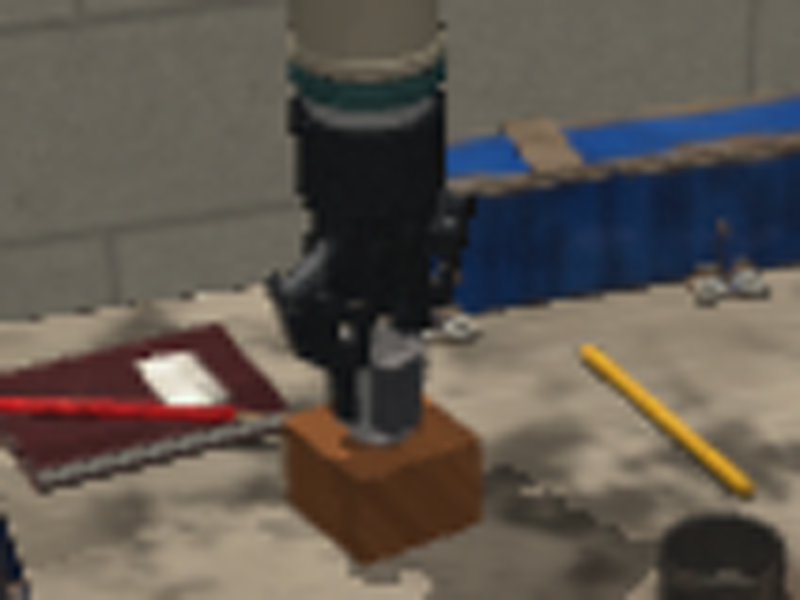

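```bash
python3 -m jog '[{"x":0,"y":0,"z":0,"ax":0,"ay":0,"az":0.0,"grip":28},{"x":0,"y":0,"z":0,"ax":0,"ay":0,"az":0,"grip":24},{"x":0,"y":0,"z":0,"ax":0,"ay":0,"az":0,"grip":15},{"x":0,"y":0,"z":0,"ax":0,"ay":0,"az":0,"grip":10},{"x":0,"y":0,"z":0,"ax":0,"ay":0,"az":0,"grip":5}]'; python3 -c "
from h import *
d=snap('side','s5');e=snap('top','t5')
go([501.7,361,71.5],0.601)"
```

```text
clock: 3.5
eef_pos: [500.5, 360.3, 71.8]
tool_rot: [-1.571, 0.004, 0.6]
force: [-3.3, -1.2, 3.8]
width: 25.1
eef [500.5 360.3  71.7] rot [-1.5707  0.0044  0.5999] q [-0.76  0.81  0.15  1.74 -0.19  0.61  0.1 ] F [-3.2 -2.   4. ] M [-0.4   0.68  0.04] w 25.7 t 3.6
xyz [ 1.4  0.2 -0.1] a [-0.0001 -0.0011 -0.0044]
```

```bash
python3 -m jog '[{"x":0,"y":-5,"z":0,"ax":0,"ay":0,"az":0,"grip":5},{"x":0,"y":-15,"z":0,"ax":0,"ay":0,"az":0,"grip":5},{"x":0,"y":-35,"z":0,"ax":0,"ay":0,"az":0,"grip":5},{"x":0,"y":-55,"z":0,"ax":0,"ay":0,"az":0,"grip":5},{"x":0,"y":-75,"z":0,"ax":0,"ay":0,"az":0,"grip":5}]';python3 -m jog '[{"x":0,"y":-10,"z":0,"ax":0,"ay":0,"az":0,"grip":5},{"x":0,"y":-10,"z":0,"ax":0,"ay":0,"az":0,"grip":5},{"x":0,"y":-10,"z":0,"ax":0,"ay":0,"az":0,"grip":5}]'; python3 -c "
from h import *
d=snap('side','s6');e=snap('top','t6')
go([456.4,-49.6,160],0.601)
a=cv2.resize(d['color'][70:160,161:281,::-1],(800,600),interpolation=cv2.INTER_CUBIC);cv2.imwrite('pics/c6.png',a)"
```

```text
clock: 4.1
eef_pos: [501.9, 361.2, 148.2]
tool_rot: [-1.571, 0.001, 0.6]
force: [0.7, 0.2, -1.8]
width: 25.5
clock: 4.4
eef_pos: [501.1, 360.8, 156.5]
tool_rot: [-1.571, 0.003, 0.6]
force: [0.1, -0.2, -2.6]
width: 25.4
eef [500.6 360.5 155.7] rot [-1.5708  0.0049  0.6   ] q [-0.78  0.69  0.18  1.7  -0.17  0.78  0.08] F [-0.   0.7 -2.2] M [0.01 0.02 0.06] w 25.4 t 4.5
xyz [-268.1   -3.  -313.5] a [ 0.     -0.001  -0.0049]
```

View pics/c6.png

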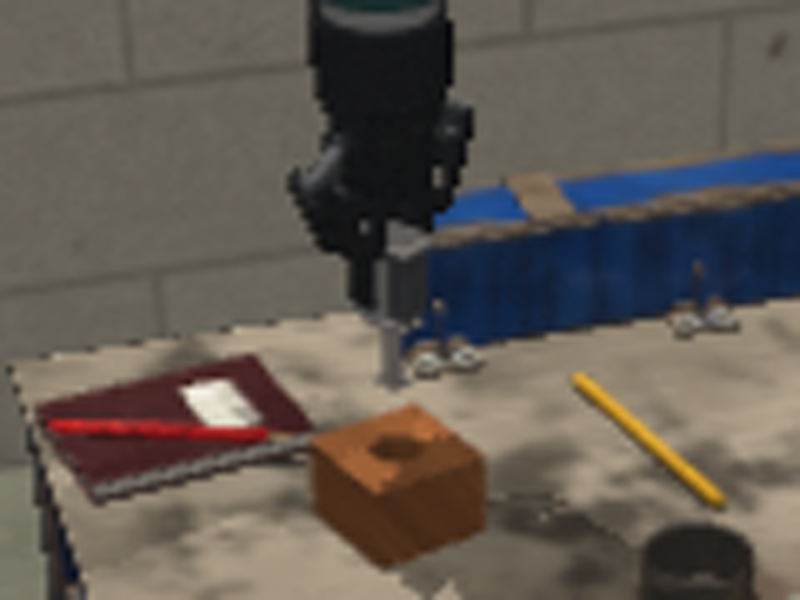

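```bash
python3 -m jog '[{"x":-15,"y":-10,"z":-17,"ax":0,"ay":0,"az":0,"grip":5},{"x":-40,"y":-20,"z":-47,"ax":0,"ay":0,"az":0,"grip":5},{"x":-70,"y":-20,"z":-82,"ax":0,"ay":0,"az":0,"grip":5},{"x":-100,"y":-20,"z":-117,"ax":0,"ay":0,"az":0,"grip":5},{"x":-130,"y":-20,"z":-152,"ax":0,"ay":0,"az":0,"grip":5}]';python3 -m jog '[{"x":-30,"y":0,"z":-35,"ax":0,"ay":0,"az":0,"grip":5},{"x":-60,"y":0,"z":-70,"ax":0,"ay":0,"az":0,"grip":5},{"x":-90,"y":0,"z":-105,"ax":0,"ay":0,"az":0,"grip":5},{"x":-118,"y":0,"z":-138,"ax":0,"ay":0,"az":0,"grip":5},{"x":-138,"y":0,"z":-161,"ax":0,"ay":0,"az":0,"grip":5}]'
python3 -m jog '[{"x":0,"y":0,"z":0,"ax":0,"ay":0,"az":0,"grip":5},{"x":0,"y":0,"z":0,"ax":0,"ay":0,"az":0,"grip":5},{"x":0,"y":0,"z":0,"ax":0,"ay":0,"az":0,"grip":5}]';python3 -c "
from h import *
d=snap('side','s7');e=snap('top','t7')
go([456.4,-49.6,160],0.601)
u,v=map(int,proj(d,[456,-50,130]));a=cv2.resize(d['color'][v-60:v+60,u-60:u+60,::-1],(400,400),interpolation=cv2.INTER_CUBIC)
u,v=map(int,proj(e,[456,-50,130]));b=cv2.resize(e['color'][v-40:v+40,u-40:u+40,::-1],(400,400),interpolation=cv2.INTER_CUBIC)
cv2.imwrite('pics/c7.png',np.hstack([a,b]))"
```

```text
clock: 5.0
eef_pos: [479.1, 160.2, 176.5]
tool_rot: [-1.571, 0.004, 0.6]
force: [1.1, -0.5, -1.9]
width: 25.3
clock: 5.5
eef_pos: [455.7, -52.1, 177.0]
tool_rot: [-1.571, 0.005, 0.597]
force: [0.6, -0.2, -1.3]
width: 24.9
clock: 5.8
eef_pos: [456.9, -47.5, 177.2]
tool_rot: [-1.57, 0.003, 0.602]
force: [0.0, 0.8, -1.6]
width: 25.4
eef [457.  -47.3 177.3] rot [-1.57    0.0031  0.6026] q [-0.06  0.47  0.15  2.1  -0.12  0.58  0.77] F [-0.9 -0.4 -2.7] M [ 0.01 -0.01  0.03] w 25.1 t 5.9
xyz [-1.7 17.3 -1.6] a [-0.0008  0.0016 -0.0031]
```

View pics/c7.png

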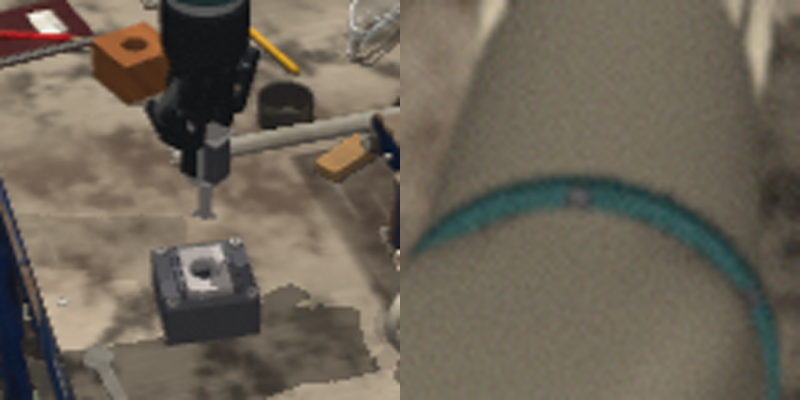

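```bash
python3 -c "
from h import *
d=load('s7')
u,v=map(int,proj(d,[456,-50,125]));print(u,v)
a=cv2.resize(d['color'][v-20:v+25,u-25:u+35,::-1],(800,600),interpolation=cv2.INTER_NEAREST);cv2.imwrite('pics/c7b.png',a)
for p in ([457,-47.3,113],[457,-47.3,120],[457,-47.3,158]): print(proj(d,p))
"
```

```text
240 185
(np.float64(240.9926654619021), np.float64(187.9856226326817))
(np.float64(240.99089876513833), np.float64(186.19345837242847))
(np.float64(240.981085447798), np.float64(176.23867893738162))
```

View pics/c7b.png

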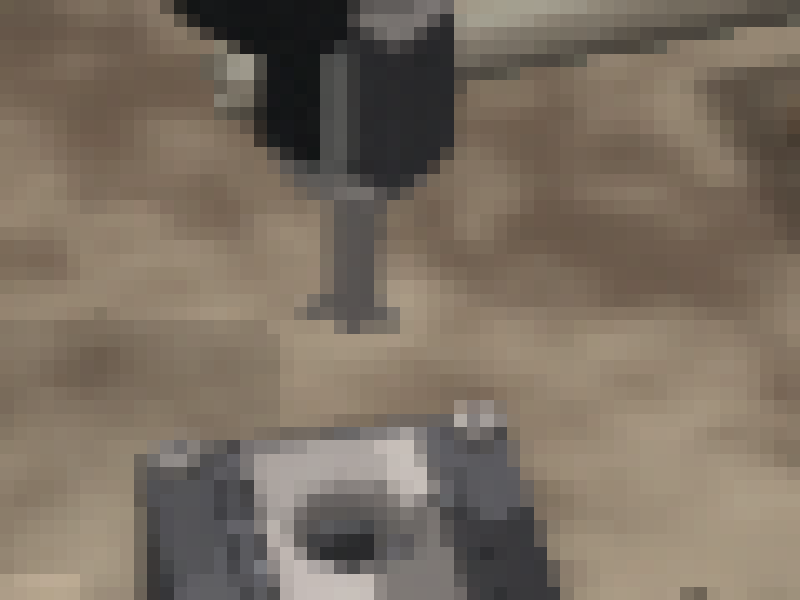

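```bash
python3 -c "
from h import *
d=load('s7');g=cv2.cvtColor(d['color'],cv2.COLOR_RGB2GRAY).astype(float)
for v in range(180,188):
    r=g[v,232:252]; bg=np.median(np.r_[r[:6],r[-6:]]);w=np.clip(bg-r,0,None);w[:5]=0;w[-5:]=0;print(v,(w*np.arange(232,252)).sum()/w.sum(),w.sum()/w.max())
T=load('side0')
print(proj(d,[455.7,-50.9,52]),proj(d,[457.1,-48.4,52]),proj(d,[457,-47.3,130]))
g=cv2.cvtColor(T['color'],cv2.COLOR_RGB2GRAY)[196:216,228:254];print(g)
"
```

```text
180 242.125786163522 4.818181818181818
181 242.0635838150289 4.805555555555555
182 242.11176470588236 4.857142857142857
183 241.4390243902439 3.5652173913043477
184 241.17832167832168 3.4457831325301207
185 241.02597402597402 3.422222222222222
186 240.92972972972973 3.5576923076923075
187 240.5239043824701 4.5225225225225225
(np.float64(240.96402517744363), np.float64(203.8769454422554)) (np.float64(241.14440179477162), np.float64(203.2938083194332)) (np.float64(240.9883530903276), np.float64(183.61108684855708))
[[132 128 128 130 133 135 139 139 136 133 130 127 127 127 126 118 107 103
  100  98  98 170 125 154 127 123]
 [139 134 129 128 131 133 126 125 116 112 112 104 114 117 134 139 137 156
  121  97  84  91 117  99  70 113]
 [122 143 115 102  81 128 137 139 157 162 181 184 184 184 185 186 187 189
  132  98  90  84  74  79  87 103]
 [158 122  88  91 109 132 176 184 185 186 189 188 187 186 188 189 189 189
  157  99  92  91  88  88  89 105]
 [ 95  73  87 100  98 126 178 186 188 187 189 187 181 185 185 189 191 188
  187 103  87  80  88  89  88  90]
 [ 92  93  93  71  86  71 169 186 18
[... 899 characters left out ...]
86 187 190
  188 187 188 166 100  95  77  86]
 [ 86  96  95  94  93  64  90  77 128 177 186 188 190 190 188 186 187 171
  147 141 142 120  63  54  73  88]
 [ 75  94  95  95  93  66  88  92 129 157 145 141 142 125 102  93  91  93
   92  91  91  90  56  45  54  83]
 [ 65  91  96  94  93  92  68  58  81  91  88  90  91  90  90  89  80  75
   74  74  68  85  90  91  91  87]
 [ 60  90 132 138 120 114  72  48  79  77  74  74  87  72  89  94  92  93
   93  93  91  91  92  92  92  92]
 [ 42  87 161 131 134 119  96  92  92  91  91  92  92  91  94  94  93  93
   94  92  92  92  92  82  71  69]
 [ 42  74  91 122  99  72  88  93  93  92  92  92  93  92  94  85  72  69
   70  62  59  50  46  45  45  44]]
```

```bash
python3 -c "
from h import *
go([456.7,-48.7,118],0.601)"
```

```text
eef [457.  -47.3 177.3] rot [-1.57    0.0031  0.6026] q [-0.06  0.47  0.15  2.1  -0.12  0.58  0.77] F [-0.9 -0.4 -2.7] M [ 0.01 -0.01  0.03] w 25.1 t 5.9
xyz [-0.8 59.3 -1.1] a [-0.0008  0.0016 -0.0031]
```

```bash
python3 -m jog '[{"x":-0.8,"y":15,"z":-1.1,"ax":0,"ay":0,"az":-0.003,"grip":5},{"x":-0.8,"y":32,"z":-1.1,"ax":0,"ay":0,"az":-0.003,"grip":5},{"x":-0.8,"y":46,"z":-1.1,"ax":0,"ay":0,"az":-0.003,"grip":5},{"x":-0.8,"y":55,"z":-1.1,"ax":0,"ay":0,"az":-0.003,"grip":5},{"x":-0.8,"y":59,"z":-1.1,"ax":0,"ay":0,"az":-0.003,"grip":5}]'
python3 -m jog '[{"x":0,"y":0,"z":0,"ax":0,"ay":0,"az":0,"grip":5},{"x":0,"y":0,"z":0,"ax":0,"ay":0,"az":0,"grip":5},{"x":0,"y":0,"z":0,"ax":0,"ay":0,"az":0,"grip":5}]';python3 -c "
from h import *
d=snap('side','s8')
go([456.7,-48.7,118],0.601)
u,v=map(int,proj(d,[456,-50,70]));a=cv2.resize(d['color'][v-22:v+23,u-30:u+30,::-1],(800,600),interpolation=cv2.INTER_NEAREST);cv2.imwrite('pics/c8.png',a);print(u,v)"
```

```text
clock: 6.4
eef_pos: [456.5, -49.4, 117.8]
tool_rot: [-1.57, 0.001, 0.601]
force: [-0.1, -0.1, -0.9]
width: 25.2
clock: 6.7
eef_pos: [457.2, -50.3, 119.1]
tool_rot: [-1.572, -0.001, 0.6]
force: [-0.6, -0.1, -1.1]
width: 25.2
eef [457.1 -50.3 119.1] rot [-1.5715e+00 -9.0000e-04  6.0000e-01] q [-0.03  0.57  0.11  2.15 -0.15  0.42  0.8 ] F [-0.8 -0.5 -2.1] M [ 0.04  0.01 -0.02] w 25.4 t 6.75
xyz [0.5 1.1 1.5] a [ 0.0007 -0.001   0.0009]
240 199
```

View pics/c8.png

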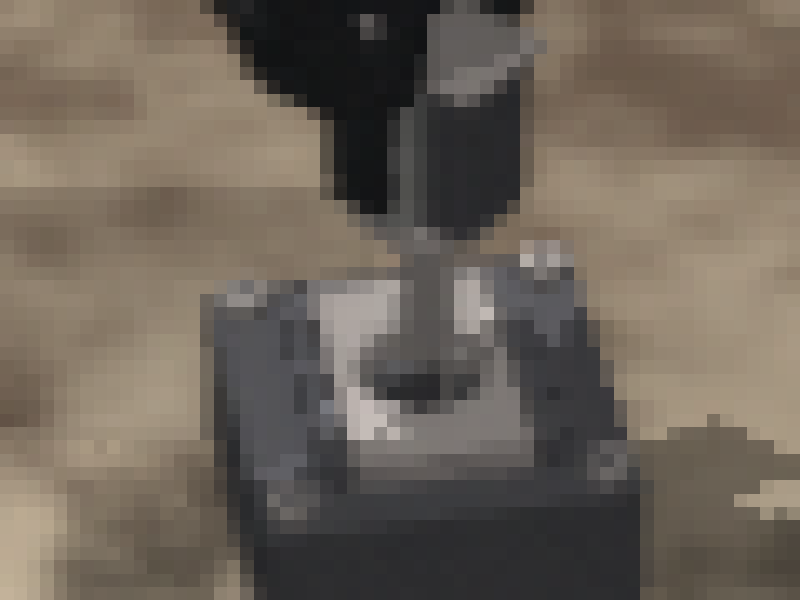

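```bash
python3 -m jog '[{"x":0.5,"y":1,"z":1.4,"ax":0,"ay":0,"az":0,"grip":5},{"x":0.5,"y":3,"z":1.4,"ax":0,"ay":0,"az":0,"grip":5},{"x":0.5,"y":6,"z":1.4,"ax":0,"ay":0,"az":0,"grip":5},{"x":0.5,"y":8,"z":1.4,"ax":0,"ay":0,"az":0,"grip":5},{"x":0.5,"y":8,"z":1.4,"ax":0,"ay":0,"az":0,"grip":5}]'
python3 -m jog '[{"x":0,"y":0,"z":0,"ax":0,"ay":0,"az":0,"grip":5},{"x":0,"y":0,"z":0,"ax":0,"ay":0,"az":0,"grip":5}]';python3 -c "
from h import *
go([456.7,-48.7,105],0.601)"
```

```text
clock: 7.25
eef_pos: [456.0, -48.8, 110.2]
tool_rot: [-1.57, 0.001, 0.6]
force: [0.1, -0.1, -1.8]
width: 25.1
clock: 7.45
eef_pos: [456.3, -48.8, 110.6]
tool_rot: [-1.571, 0.0, 0.6]
force: [-0.4, -0.1, -2.5]
width: 25.4
eef [456.3 -48.8 110.6] rot [-1.5708  0.      0.5999] q [-0.03  0.59  0.11  2.16 -0.15  0.4   0.8 ] F [-0.4 -0.1 -2.5] M [ 0.03  0.01 -0.05] w 25.4 t 7.45
xyz [ 0.4  5.6 -0.1] a [-0.     -0.0011 -0.    ]
```

Lugs about at the mouth. Go on down in small steps.

```bash
python3 -m jog '[{"x":0.3,"y":1,"z":0,"ax":0,"ay":0,"az":0,"grip":5},{"x":0.3,"y":2,"z":0,"ax":0,"ay":0,"az":0,"grip":5},{"x":0.3,"y":3,"z":0,"ax":0,"ay":0,"az":0,"grip":5},{"x":0.3,"y":3.5,"z":0,"ax":0,"ay":0,"az":0,"grip":5},{"x":0.3,"y":3.5,"z":0,"ax":0,"ay":0,"az":0,"grip":5}]'
python3 -m jog '[{"x":0,"y":1,"z":0,"ax":0,"ay":0,"az":0,"grip":5},{"x":0,"y":1,"z":0,"ax":0,"ay":0,"az":0,"grip":5}]'
python3 -m jog '[{"x":0,"y":1,"z":0,"ax":0,"ay":0,"az":0,"grip":5},{"x":0,"y":1,"z":0,"ax":0,"ay":0,"az":0,"grip":5}]';python3 -c "
from h import *
go([456.7,-48.7,105],0.601)"
```

```text
clock: 7.95
eef_pos: [456.5, -48.6, 107.0]
tool_rot: [-1.571, 0.0, 0.6]
force: [-1.0, -0.2, -2.7]
width: 24.8
clock: 8.15
eef_pos: [456.5, -48.7, 106.0]
tool_rot: [-1.571, 0.0, 0.6]
force: [-0.5, 0.1, -2.1]
width: 25.2
clock: 8.35
eef_pos: [456.5, -48.7, 105.0]
tool_rot: [-1.571, 0.0, 0.6]
force: [-0.8, 0.3, -2.0]
width: 25.2
eef [456.5 -48.7 105. ] rot [-1.5707e+00  2.0000e-04  6.0000e-01] q [-0.03  0.6   0.1   2.16 -0.15  0.39  0.8 ] F [-0.8  0.3 -2. ] M [ 0.07 -0.01 -0.  ] w 25.2 t 8.35
xyz [ 0.2 -0.  -0.2] a [-0.0001 -0.001  -0.0002]
```

```bash
for i in 1 2; do python3 -m jog '[{"x":0,"y":1,"z":0,"ax":0,"ay":0,"az":0,"grip":5},{"x":0,"y":1,"z":0,"ax":0,"ay":0,"az":0,"grip":5}]'; done
```

```text
clock: 8.55
eef_pos: [456.5, -48.6, 104.0]
tool_rot: [-1.571, 0.0, 0.6]
force: [0.6, 0.0, -2.0]
width: 25.0
clock: 8.75
eef_pos: [456.6, -48.6, 103.0]
tool_rot: [-1.571, 0.0, 0.6]
force: [-0.8, 0.3, -1.0]
width: 25.4
```

```bash
python3 -m jog '[{"x":0,"y":0.5,"z":0,"ax":0,"ay":0,"az":0,"grip":5},{"x":0,"y":0.5,"z":0,"ax":0,"ay":0,"az":0,"grip":5}]'; python3 -m jog '[{"x":0,"y":0.5,"z":0,"ax":0,"ay":0,"az":0,"grip":5},{"x":0,"y":0.5,"z":0,"ax":0,"ay":0,"az":0,"grip":5}]'
```

```text
clock: 8.95
eef_pos: [456.6, -48.7, 102.7]
tool_rot: [-1.571, -0.0, 0.6]
force: [-0.8, 0.6, -1.0]
width: 25.3
clock: 9.15
eef_pos: [456.6, -48.7, 102.4]
tool_rot: [-1.571, -0.0, 0.6]
force: [-1.1, 0.2, 3.5]
width: 25.1
```

```bash
python3 -m jog '[{"x":0,"y":0,"z":0,"ax":0,"ay":0.04,"az":0,"grip":5},{"x":0,"y":0,"z":0,"ax":0,"ay":0.08,"az":0,"grip":5},{"x":0,"y":0,"z":0,"ax":0,"ay":0.08,"az":0,"grip":5}]'; python3 -c "
from h import *
go([456.7,-48.7,102.5],0.601)"
```

```text
clock: 9.45
eef_pos: [456.5, -48.5, 102.2]
tool_rot: [-1.571, -0.0, 0.518]
force: [-0.6, 0.8, 4.9]
width: 25.2
eef [456.5 -48.5 102.2] rot [-1.5708 -0.      0.5184] q [-0.04  0.61  0.12  2.16 -0.19  0.38  0.75] F [-0.6  0.8  4.9] M [0.2  0.26 0.  ] w 25.2 t 9.45
xyz [ 0.  -0.3 -0.2] a [-0.     -0.0826  0.    ]
```

```bash
python3 -m jog '[{"x":0,"y":0,"z":0,"ax":0,"ay":0.04,"az":0,"grip":5},{"x":0,"y":0,"z":0,"ax":0,"ay":0.08,"az":0,"grip":5},{"x":0,"y":0,"z":0,"ax":0,"ay":0.08,"az":0,"grip":5}]'
```

```text
clock: 9.75
eef_pos: [456.6, -48.7, 102.1]
tool_rot: [-1.571, 0.0, 0.439]
force: [0.1, 0.2, 3.8]
width: 25.0
```

```bash
python3 -m jog '[{"x":0,"y":0,"z":0,"ax":0,"ay":0.04,"az":0,"grip":5},{"x":0,"y":0,"z":0,"ax":0,"ay":0.08,"az":0,"grip":5},{"x":0,"y":0,"z":0,"ax":0,"ay":0.08,"az":0,"grip":5}]'
```

```text
clock: 10.05
eef_pos: [456.7, -49.0, 102.0]
tool_rot: [-1.571, 0.0, 0.358]
force: [-0.9, -1.4, 2.2]
width: 25.1
```

```bash
python3 -m jog '[{"x":0,"y":0.2,"z":0,"ax":0,"ay":0.04,"az":0,"grip":5},{"x":0,"y":0.2,"z":0,"ax":0,"ay":0.08,"az":0,"grip":5},{"x":0,"y":0.2,"z":0,"ax":0,"ay":0.08,"az":0,"grip":5}]'
```

```text
clock: 10.35
eef_pos: [456.8, -48.8, 101.8]
tool_rot: [-1.571, -0.0, 0.278]
force: [1.2, -1.5, 1.4]
width: 24.9
```

```bash
python3 -m jog '[{"x":0,"y":0,"z":0,"ax":0,"ay":0.04,"az":0,"grip":5},{"x":0,"y":0,"z":0,"ax":0,"ay":0.08,"az":0,"grip":5},{"x":0,"y":0,"z":0,"ax":0,"ay":0.08,"az":0,"grip":5}]'; python3 -c "
from h import *
go([456.7,-48.7,102.5],0.601)"
```

```text
clock: 10.65
eef_pos: [456.8, -48.6, 101.8]
tool_rot: [-1.571, -0.0, 0.199]
force: [1.7, -1.4, -0.2]
width: 25.2
eef [456.8 -48.6 101.8] rot [-1.571e+00 -2.000e-04  1.985e-01] q [-0.09  0.62  0.2   2.16 -0.31  0.39  0.56] F [ 1.7 -1.4 -0.2] M [-0.31 -0.28 -0.  ] w 25.2 t 10.65
xyz [-0.1 -0.7 -0.1] a [ 3.000e-04 -4.025e-01  2.000e-04]
```

```bash
python3 -m jog '[{"x":0,"y":0.5,"z":0,"ax":0,"ay":0,"az":0,"grip":5},{"x":0,"y":0.5,"z":0,"ax":0,"ay":0,"az":0,"grip":5}]'
```

```text
clock: 10.85
eef_pos: [456.8, -48.6, 101.5]
tool_rot: [-1.571, -0.001, 0.2]
force: [0.7, -1.3, 2.3]
width: 25.5
```

```bash
python3 -m jog '[{"x":0,"y":0.2,"z":0,"ax":0,"ay":0.04,"az":0,"grip":5},{"x":0,"y":0.2,"z":0,"ax":0,"ay":0.08,"az":0,"grip":5},{"x":0,"y":0.2,"z":0,"ax":0,"ay":0.08,"az":0,"grip":5}]'
```

```text
clock: 11.15
eef_pos: [456.9, -48.7, 101.2]
tool_rot: [-1.571, -0.001, 0.118]
force: [1.5, -1.0, 1.7]
width: 25.5
```

```bash
python3 -m jog '[{"x":0,"y":0.2,"z":0,"ax":0,"ay":0.04,"az":0,"grip":5},{"x":0,"y":0.2,"z":0,"ax":0,"ay":0.08,"az":0,"grip":5},{"x":0,"y":0.2,"z":0,"ax":0,"ay":0.08,"az":0,"grip":5}]'; python3 -c "
from h import *
go([456.7,-48.7,102.5],0.601)"
```

```text
clock: 11.45
eef_pos: [456.9, -48.4, 100.9]
tool_rot: [-1.571, -0.0, 0.039]
force: [2.9, -1.2, -0.6]
width: 25.1
eef [456.9 -48.4 100.9] rot [-1.5709e+00 -4.0000e-04  3.8600e-02] q [-0.12  0.62  0.24  2.17 -0.37  0.39  0.46] F [ 2.9 -1.2 -0.6] M [-0.19 -0.68  0.05] w 25.1 t 11.45
xyz [-0.2 -1.6 -0.3] a [ 2.000e-04 -5.624e-01  4.000e-04]
```

```bash
python3 -c "
from h import *
d=snap('side','s9')
u,v=map(int,proj(d,[456,-50,70]));a=cv2.resize(d['color'][v-32:v+13,u-30:u+30,::-1],(800,600),interpolation=cv2.INTER_NEAREST);cv2.imwrite('pics/c9.png',a);print(u,v)
go([456.7,-48.7,102.5],0.601)"
```

```text
240 199
eef [456.9 -48.4 100.9] rot [-1.5709e+00 -4.0000e-04  3.9900e-02] q [-0.12  0.62  0.24  2.17 -0.37  0.39  0.46] F [ 2.3 -0.1 -1.1] M [-0.16 -0.75 -0.01] w 25.2 t 11.5
xyz [-0.2 -1.6 -0.3] a [ 2.000e-04 -5.611e-01  4.000e-04]
```

View pics/c9.png

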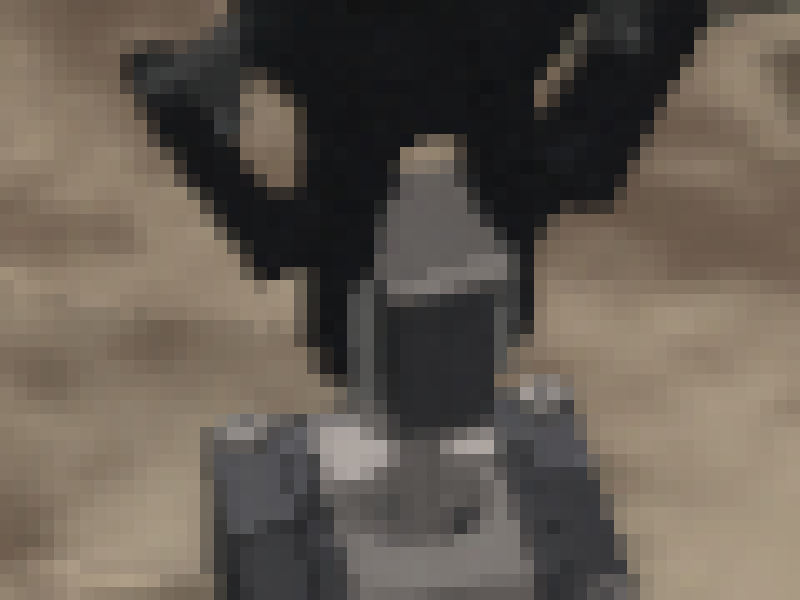

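```bash
python3 -m jog '[{"x":0.5,"y":0,"z":-0.2,"ax":0,"ay":0,"az":0,"grip":5},{"x":0.5,"y":0.4,"z":-0.2,"ax":0,"ay":0,"az":0,"grip":5},{"x":0.5,"y":0.4,"z":-0.2,"ax":0,"ay":0,"az":0,"grip":5}]'; python3 -c "
from h import *
go([456.7,-48.7,102.5],0.601)"
```

```text
clock: 11.8
eef_pos: [457.0, -48.6, 100.6]
tool_rot: [-1.57, 0.0, 0.04]
force: [2.2, 0.5, 0.1]
width: 25.2
eef [457.  -48.6 100.6] rot [-1.5704e+00  1.0000e-04  4.0200e-02] q [-0.12  0.62  0.24  2.16 -0.37  0.39  0.46] F [2.2 0.5 0.1] M [ 0.03 -0.56 -0.04] w 25.2 t 11.8
xyz [-0.3 -1.9 -0.1] a [-4.000e-04 -5.608e-01 -0.000e+00]
```

```bash
python3 -m jog '[{"x":0,"y":0.5,"z":0,"ax":0,"ay":0,"az":0,"grip":5},{"x":0,"y":1,"z":0,"ax":0,"ay":0,"az":0,"grip":5},{"x":0,"y":1,"z":0,"ax":0,"ay":0,"az":0,"grip":5}]'; python3 -c "
from h import *
go([456.7,-48.7,102.5],0.601)"
```

```text
clock: 12.1
eef_pos: [457.2, -48.7, 99.6]
tool_rot: [-1.571, -0.0, 0.04]
force: [1.4, -0.4, -0.8]
width: 25.2
eef [457.2 -48.7  99.6] rot [-1.5707e+00 -2.0000e-04  4.0100e-02] q [-0.12  0.62  0.24  2.16 -0.37  0.39  0.46] F [ 1.4 -0.4 -0.8] M [ 0.1  -0.66  0.03] w 25.2 t 12.1
xyz [-0.5 -2.9  0.1] a [-0.000e+00 -5.609e-01  2.000e-04]
```

```bash
python3 -m jog '[{"x":0.3,"y":1,"z":0,"ax":0,"ay":0,"az":0,"grip":5},{"x":0.3,"y":2,"z":0,"ax":0,"ay":0,"az":0,"grip":5},{"x":0.3,"y":3,"z":0,"ax":0,"ay":0,"az":0,"grip":5},{"x":0.3,"y":3,"z":0,"ax":0,"ay":0,"az":0,"grip":5}]'; python3 -c "
from h import *
go([456.7,-48.7,102.5],0.601)"
```

```text
clock: 12.5
eef_pos: [457.4, -48.9, 96.4]
tool_rot: [-1.571, 0.0, 0.04]
force: [2.7, -0.4, -1.5]
width: 25.2
eef [457.4 -48.9  96.4] rot [-1.5709e+00  1.0000e-04  4.0000e-02] q [-0.11  0.63  0.23  2.17 -0.37  0.38  0.46] F [ 2.7 -0.4 -1.5] M [-0.03 -0.67  0.1 ] w 25.2 t 12.5
xyz [-0.7 -6.1  0.2] a [ 1.00e-04 -5.61e-01 -1.00e-04]
```

Falling freely through the slots; on to the catch.

```bash
python3 -m jog '[{"x":0.3,"y":1,"z":0,"ax":0,"ay":0,"az":0,"grip":5},{"x":0.3,"y":2,"z":0,"ax":0,"ay":0,"az":0,"grip":5},{"x":0.3,"y":3,"z":0,"ax":0,"ay":0,"az":0,"grip":5},{"x":0.3,"y":4,"z":0,"ax":0,"ay":0,"az":0,"grip":5},{"x":0.3,"y":4,"z":0,"ax":0,"ay":0,"az":0,"grip":5}]'; python3 -c "
from h import *
go([456.7,-48.7,102.5],0.601)"
```

```text
clock: 13.0
eef_pos: [457.4, -48.8, 92.4]
tool_rot: [-1.571, 0.001, 0.04]
force: [1.8, -0.3, -2.2]
width: 25.1
eef [457.4 -48.8  92.4] rot [-1.5707e+00  5.0000e-04  3.9900e-02] q [-0.11  0.64  0.23  2.17 -0.38  0.37  0.46] F [ 1.8 -0.3 -2.2] M [ 0.06 -0.43  0.06] w 25.1 t 13.0
xyz [ -0.7 -10.1   0.1] a [-3.000e-04 -5.611e-01 -5.000e-04]
```

```bash
python3 -m jog '[{"x":0,"y":0.5,"z":0,"ax":0,"ay":0,"az":0,"grip":5},{"x":0,"y":1,"z":0,"ax":0,"ay":0,"az":0,"grip":5},{"x":0,"y":1,"z":0,"ax":0,"ay":0,"az":0,"grip":5}]'
```

```text
clock: 13.3
eef_pos: [457.2, -48.8, 91.4]
tool_rot: [-1.571, 0.001, 0.04]
force: [2.0, 0.9, -2.2]
width: 25.4
```

```bash
python3 -m jog '[{"x":0.3,"y":0.5,"z":0,"ax":0,"ay":0,"az":0,"grip":5},{"x":0.3,"y":1,"z":0,"ax":0,"ay":0,"az":0,"grip":5},{"x":0.3,"y":1,"z":0,"ax":0,"ay":0,"az":0,"grip":5}]'
```

```text
clock: 13.6
eef_pos: [457.4, -48.7, 90.4]
tool_rot: [-1.571, 0.001, 0.04]
force: [1.2, 0.6, -1.6]
width: 25.2
```

```bash
python3 -m jog '[{"x":0,"y":0.5,"z":0,"ax":0,"ay":0,"az":0,"grip":5},{"x":0,"y":0.8,"z":0,"ax":0,"ay":0,"az":0,"grip":5},{"x":0,"y":0.8,"z":0,"ax":0,"ay":0,"az":0,"grip":5}]'
```

```text
clock: 13.9
eef_pos: [457.7, -48.8, 89.7]
tool_rot: [-1.571, 0.001, 0.04]
force: [-0.8, 0.2, -1.7]
width: 25.3
```

```bash
python3 -m jog '[{"x":0,"y":0.5,"z":0,"ax":0,"ay":0,"az":0,"grip":5},{"x":0,"y":0.5,"z":0,"ax":0,"ay":0,"az":0,"grip":5}]'; python3 -m jog '[{"x":0,"y":0.4,"z":0,"ax":0,"ay":0,"az":0,"grip":5},{"x":0,"y":0.4,"z":0,"ax":0,"ay":0,"az":0,"grip":5}]'
```

```text
clock: 14.1
eef_pos: [457.8, -48.8, 89.5]
tool_rot: [-1.571, 0.0, 0.04]
force: [-1.6, -0.0, 1.5]
width: 25.3
clock: 14.3
eef_pos: [457.8, -48.8, 89.3]
tool_rot: [-1.57, 0.0, 0.04]
force: [-0.9, -0.6, 6.2]
width: 24.7
```

```bash
python3 -m jog '[{"x":0,"y":0.1,"z":0,"ax":0,"ay":0.05,"az":0,"grip":5},{"x":0,"y":0.2,"z":0,"ax":0,"ay":0.1,"az":0,"grip":5},{"x":0,"y":0.2,"z":0,"ax":0,"ay":0.1,"az":0,"grip":5}]'; python3 -c "
from h import *
go([456.7,-48.7,102.5],0.601)"
```

```text
clock: 14.6
eef_pos: [458.0, -48.7, 89.1]
tool_rot: [-1.571, -0.0, -0.061]
force: [-1.7, 1.5, 6.0]
width: 25.2
eef [458.  -48.7  89.1] rot [-1.5706e+00 -3.0000e-04 -6.1100e-02] q [-0.12  0.65  0.24  2.17 -0.42  0.37  0.41] F [-1.7  1.5  6. ] M [ 0.14  0.28 -0.01] w 25.2 t 14.6
xyz [ -1.3 -13.4  -0.1] a [-1.000e-04 -6.621e-01  4.000e-04]
```

```bash
python3 -m jog '[{"x":-0.2,"y":0.15,"z":0,"ax":0,"ay":0.05,"az":0,"grip":5},{"x":-0.2,"y":0.3,"z":0,"ax":0,"ay":0.1,"az":0,"grip":5},{"x":-0.2,"y":0.3,"z":0,"ax":0,"ay":0.1,"az":0,"grip":5}]'; python3 -c "
from h import *
go([456.7,-48.7,102.5],0.601)"
```

```text
clock: 14.9
eef_pos: [458.0, -48.6, 88.8]
tool_rot: [-1.57, -0.001, -0.161]
force: [-0.8, 1.7, 5.2]
width: 25.5
eef [458.  -48.6  88.8] rot [-1.5704e+00 -7.0000e-04 -1.6100e-01] q [-0.14  0.65  0.27  2.17 -0.46  0.37  0.35] F [-0.8  1.7  5.2] M [ 0.16  0.23 -0.01] w 25.5 t 14.9
xyz [ -1.3 -13.7  -0.3] a [-1.00e-04 -7.62e-01  8.00e-04]
```

```bash
python3 -m jog '[{"x":-0.2,"y":0.15,"z":0.2,"ax":0,"ay":0.05,"az":0,"grip":5},{"x":-0.2,"y":0.3,"z":0.2,"ax":0,"ay":0.1,"az":0,"grip":5},{"x":-0.2,"y":0.3,"z":0.2,"ax":0,"ay":0.1,"az":0,"grip":5}]'; python3 -m jog '[{"x":0,"y":0.15,"z":0,"ax":0,"ay":0.05,"az":0,"grip":5},{"x":0,"y":0.3,"z":0,"ax":0,"ay":0.1,"az":0,"grip":5},{"x":0,"y":0.3,"z":0,"ax":0,"ay":0.1,"az":0,"grip":5}]'; python3 -c "
from h import *
go([456.7,-48.7,102.5],0.601)"
```

```text
clock: 15.2
eef_pos: [458.2, -48.6, 88.6]
tool_rot: [-1.571, -0.001, -0.261]
force: [-1.0, 0.3, 4.6]
width: 25.6
clock: 15.5
eef_pos: [458.4, -48.6, 88.3]
tool_rot: [-1.57, -0.002, -0.361]
force: [0.2, 0.2, 6.6]
width: 25.1
eef [458.4 -48.6  88.3] rot [-1.5703 -0.0018 -0.3611] q [-0.17  0.66  0.32  2.17 -0.53  0.38  0.22] F [0.2 0.2 6.6] M [ 0.04  0.04 -0.03] w 25.1 t 15.5
xyz [ -1.6 -14.2  -0.7] a [ 5.000e-04 -9.621e-01  1.900e-03]
```

```bash
python3 -m jog '[{"x":0,"y":0.15,"z":0,"ax":0,"ay":0.05,"az":0,"grip":5},{"x":0,"y":0.3,"z":0,"ax":0,"ay":0.1,"az":0,"grip":5},{"x":0,"y":0.3,"z":0,"ax":0,"ay":0.1,"az":0,"grip":5}]'; python3 -m jog '[{"x":0,"y":0.15,"z":0,"ax":0,"ay":0.05,"az":0,"grip":5},{"x":0,"y":0.3,"z":0,"ax":0,"ay":0.1,"az":0,"grip":5},{"x":0,"y":0.3,"z":0,"ax":0,"ay":0.1,"az":0,"grip":5}]'; python3 -c "
from h import *
go([456.7,-48.7,102.5],0.601)"
```

```text
clock: 15.8
eef_pos: [458.6, -48.8, 88.1]
tool_rot: [-1.57, -0.002, -0.461]
force: [-0.6, 1.0, 5.5]
width: 24.9
clock: 16.1
eef_pos: [458.7, -49.0, 87.7]
tool_rot: [-1.57, -0.002, -0.56]
force: [0.0, -1.7, 5.3]
width: 24.9
eef [458.7 -49.   87.7] rot [-1.5704 -0.0025 -0.5604] q [-0.2   0.67  0.37  2.17 -0.61  0.4   0.1 ] F [ 0.  -1.7  5.3] M [-0.17 -0.13 -0.01] w 24.9 t 16.1
xyz [ -1.8 -14.8  -0.8] a [ 1.0000e-03 -1.1614e+00  2.4000e-03]
```

```bash
python3 -m jog '[{"x":0,"y":0.1,"z":0,"ax":0,"ay":0.03,"az":0,"grip":5},{"x":0,"y":0.15,"z":0,"ax":0,"ay":0.06,"az":0,"grip":5},{"x":0,"y":0.15,"z":0,"ax":0,"ay":0.06,"az":0,"grip":5}]'; python3 -c "
from h import *
go([456.7,-48.7,102.5],0.601)"
```

```text
clock: 16.4
eef_pos: [458.9, -49.3, 87.5]
tool_rot: [-1.57, -0.003, -0.62]
force: [1.2, -1.8, 5.1]
width: 25.0
eef [458.9 -49.3  87.5] rot [-1.5704 -0.003  -0.62  ] q [-0.21  0.67  0.38  2.17 -0.63  0.4   0.06] F [ 1.2 -1.8  5.1] M [-0.48 -0.47  0.02] w 25.0 t 16.4
xyz [ -2.1 -15.   -0.8] a [ 0.0015 -1.221   0.0029]
```

```bash
python3 -m jog '[{"x":0,"y":0.1,"z":0,"ax":0,"ay":0.02,"az":0,"grip":5},{"x":0,"y":0.1,"z":0,"ax":0,"ay":0.03,"az":0,"grip":5},{"x":0,"y":0.1,"z":0,"ax":0,"ay":0.03,"az":0,"grip":5}]'; python3 -c "
from h import *
go([456.7,-48.7,102.5],0.601)"
```

```text
clock: 16.7
eef_pos: [459.0, -49.4, 87.3]
tool_rot: [-1.57, -0.003, -0.65]
force: [2.9, -2.1, 4.9]
width: 25.6
eef [459.  -49.4  87.3] rot [-1.5702 -0.0032 -0.6497] q [-0.22  0.67  0.39  2.17 -0.64  0.4   0.04] F [ 2.9 -2.1  4.9] M [-0.59 -0.66  0.05] w 25.6 t 16.7
xyz [ -2.2 -15.2  -0.9] a [ 0.0015 -1.2507  0.0031]
```

```bash
python3 -m jog '[{"x":0.4,"y":0.05,"z":0,"ax":0,"ay":0.015,"az":0,"grip":5},{"x":0.7,"y":0.1,"z":0,"ax":0,"ay":0.03,"az":0,"grip":5},{"x":0.7,"y":0.1,"z":0,"ax":0,"ay":0.03,"az":0,"grip":5}]'; python3 -c "
from h import *
go([456.7,-48.7,102.5],0.601)"
```

```text
clock: 17.0
eef_pos: [459.3, -49.7, 87.2]
tool_rot: [-1.57, -0.003, -0.68]
force: [2.1, -1.9, 4.7]
width: 25.3
eef [459.3 -49.7  87.2] rot [-1.5703 -0.0026 -0.6797] q [-0.22  0.68  0.4   2.17 -0.65  0.41  0.02] F [ 2.1 -1.9  4.7] M [-0.55 -0.56  0.07] w 25.3 t 17.0
xyz [ -2.6 -15.3  -0.9] a [ 1.2000e-03 -1.2807e+00  2.6000e-03]
```

```bash
python3 -m jog '[{"x":0.2,"y":0.05,"z":0,"ax":0,"ay":0.01,"az":0,"grip":5},{"x":0.4,"y":0.1,"z":0,"ax":0,"ay":0.03,"az":0,"grip":5},{"x":0.4,"y":0.1,"z":0,"ax":0,"ay":0.03,"az":0,"grip":5}]'; python3 -c "
from h import *
go([456.7,-48.7,102.5],0.601)"
```

```text
clock: 17.3
eef_pos: [459.5, -49.8, 87.1]
tool_rot: [-1.57, -0.002, -0.71]
force: [2.5, -1.9, 6.2]
width: 25.2
eef [459.5 -49.8  87.1] rot [-1.5702 -0.0023 -0.7096] q [-0.23  0.68  0.4   2.17 -0.66  0.41  0.  ] F [ 2.5 -1.9  6.2] M [-0.57 -0.52  0.15] w 25.2 t 17.3
xyz [ -2.8 -15.4  -1. ] a [ 1.0000e-03 -1.3106e+00  2.4000e-03]
```

```bash
python3 -m jog '[{"x":0,"y":-0.2,"z":0,"ax":0,"ay":0,"az":0,"grip":5}]'; python3 -c "
from h import *
go([456.7,-48.7,102.5],0.601)"
```

```text
clock: 17.4
eef_pos: [459.5, -49.8, 87.2]
tool_rot: [-1.57, -0.002, -0.709]
force: [2.8, -2.2, 2.5]
width: 25.5
eef [459.5 -49.8  87.2] rot [-1.5703 -0.0023 -0.7092] q [-0.23  0.68  0.4   2.17 -0.66  0.41  0.  ] F [ 2.8 -2.2  2.5] M [-0.65 -0.62  0.12] w 25.5 t 17.4
xyz [ -2.8 -15.3  -1. ] a [ 1.1000e-03 -1.3102e+00  2.3000e-03]
```

```bash
python3 -c "
from h import *
d=snap('side','s10')
u,v=map(int,proj(d,[456,-50,70]));a=cv2.resize(d['color'][v-32:v+13,u-30:u+30,::-1],(800,600),interpolation=cv2.INTER_NEAREST);cv2.imwrite('pics/c10.png',a);print(u,v)
go([456.7,-48.7,102.5],0.601)"
```

```text
240 199
eef [459.4 -49.8  87.2] rot [-1.5704 -0.0022 -0.7093] q [-0.23  0.68  0.4   2.17 -0.66  0.41  0.  ] F [ 3.4 -1.4  3.9] M [-0.67 -0.7   0.11] w 25.3 t 17.45
xyz [ -2.7 -15.3  -1. ] a [ 1.1000e-03 -1.3103e+00  2.2000e-03]
```

View pics/c10.png

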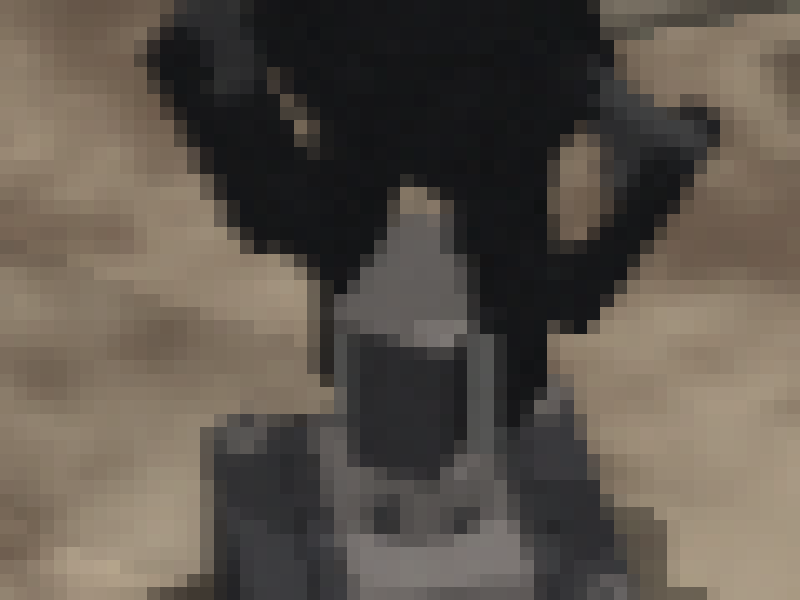

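```bash
python3 -m jog '[{"x":0.2,"y":-0.5,"z":0,"ax":0,"ay":0,"az":0,"grip":5},{"x":0.4,"y":-1,"z":0,"ax":0,"ay":0,"az":0,"grip":5},{"x":0.4,"y":-1.5,"z":0,"ax":0,"ay":0,"az":0,"grip":5}]';  python3 -c "
from h import *
go([456.7,-48.7,102.5],0.601)"
```

```text
clock: 17.75
eef_pos: [458.6, -49.8, 88.0]
tool_rot: [-1.572, -0.0, -0.71]
force: [2.1, -3.7, -7.1]
width: 25.1
eef [458.6 -49.8  88. ] rot [-1.5718e+00 -2.0000e-04 -7.1000e-01] q [-0.23  0.68  0.41  2.17 -0.66  0.42  0.  ] F [ 2.1 -3.7 -7.1] M [-0.96 -0.95  0.11] w 25.1 t 17.75
xyz [ -2.2 -14.5  -0.4] a [ 1.000e-03 -1.311e+00 -5.000e-04]
```

```bash
python3 -m jog '[{"x":0,"y":-0.3,"z":0,"ax":0,"ay":0,"az":0,"grip":5},{"x":0,"y":-0.6,"z":0,"ax":0,"ay":0,"az":0,"grip":5},{"x":0,"y":-0.6,"z":0,"ax":0,"ay":0,"az":0,"grip":5}]';  python3 -c "
from h import *
go([456.7,-48.7,102.5],0.601)"
```

```text
clock: 18.05
eef_pos: [458.6, -49.8, 88.6]
tool_rot: [-1.572, -0.0, -0.71]
force: [2.9, -2.9, -7.0]
width: 25.0
eef [458.6 -49.8  88.6] rot [-1.5717e+00 -1.0000e-04 -7.1010e-01] q [-0.23  0.68  0.41  2.17 -0.66  0.42  0.  ] F [ 2.9 -2.9 -7. ] M [-0.98 -0.92  0.08] w 25.0 t 18.05
xyz [ -2.1 -13.9  -0.4] a [ 9.0000e-04 -1.3111e+00 -5.0000e-04]
```

```bash
python3 -m jog '[{"x":0.4,"y":0,"z":0,"ax":0,"ay":0,"az":0,"grip":5},{"x":0.8,"y":0,"z":0,"ax":0,"ay":0,"az":0,"grip":5},{"x":0.8,"y":0,"z":0,"ax":0,"ay":0,"az":0,"grip":5}]';  python3 -c "
from h import *
go([456.7,-48.7,102.5],0.601)"
```

```text
clock: 18.35
eef_pos: [458.9, -49.9, 88.8]
tool_rot: [-1.571, 0.001, -0.71]
force: [2.8, -3.1, -7.4]
width: 25.2
eef [458.9 -49.9  88.8] rot [-1.5714e+00  9.0000e-04 -7.0990e-01] q [-0.23  0.68  0.41  2.17 -0.66  0.42  0.  ] F [ 2.8 -3.1 -7.4] M [-0.82 -0.75  0.07] w 25.2 t 18.35
xyz [ -2.5 -13.7  -0.5] a [-1.0000e-04 -1.3109e+00 -1.2000e-03]
```

```bash
python3 -m jog '[{"x":0.5,"y":0,"z":0,"ax":0,"ay":0,"az":0,"grip":5},{"x":1,"y":0,"z":0,"ax":0,"ay":0,"az":0,"grip":5},{"x":1,"y":0,"z":0,"ax":0,"ay":0,"az":0,"grip":5}]';  python3 -c "
from h import *
go([456.7,-48.7,102.5],0.601)"
```

```text
clock: 18.65
eef_pos: [459.4, -50.2, 88.9]
tool_rot: [-1.571, 0.002, -0.71]
force: [1.7, -2.8, -7.0]
width: 25.6
eef [459.4 -50.2  88.9] rot [-1.5711  0.0017 -0.7097] q [-0.23  0.68  0.41  2.17 -0.65  0.42  0.  ] F [ 1.7 -2.8 -7. ] M [-0.53 -0.37  0.08] w 25.6 t 18.65
xyz [ -3.1 -13.6  -0.6] a [-9.0000e-04 -1.3107e+00 -1.7000e-03]
```

```bash
python3 -m jog '[{"x":0.4,"y":-0.3,"z":0,"ax":0,"ay":0,"az":0,"grip":5},{"x":0.8,"y":-0.6,"z":0,"ax":0,"ay":0,"az":0,"grip":5},{"x":0.8,"y":-1,"z":0,"ax":0,"ay":0,"az":0,"grip":5}]';  python3 -c "
from h import *
go([456.7,-48.7,102.5],0.601)"
```

```text
clock: 18.95
eef_pos: [459.6, -50.5, 89.5]
tool_rot: [-1.572, 0.003, -0.71]
force: [0.7, -0.6, -14.9]
width: 25.0
eef [459.6 -50.5  89.5] rot [-1.5717  0.0026 -0.7095] q [-0.23  0.68  0.41  2.16 -0.65  0.43  0.  ] F [  0.7  -0.6 -14.9] M [-0.24 -0.23  0.06] w 25.0 t 18.95
xyz [ -3.4 -13.   -0.6] a [-1.0000e-03 -1.3105e+00 -2.8000e-03]
```

```bash
python3 -m jog '[{"x":0,"y":-0.4,"z":0,"ax":0,"ay":0,"az":0,"grip":5},{"x":0,"y":-0.8,"z":0,"ax":0,"ay":0,"az":0,"grip":5},{"x":0,"y":-0.8,"z":0,"ax":0,"ay":0,"az":0,"grip":5}]';  python3 -c "
from h import *
go([456.7,-48.7,102.5],0.601)"
```

```text
clock: 19.25
eef_pos: [459.7, -50.6, 90.4]
tool_rot: [-1.572, 0.002, -0.71]
force: [-0.3, 0.0, -15.9]
width: 25.0
eef [459.7 -50.6  90.4] rot [-1.5716  0.0023 -0.7098] q [-0.23  0.67  0.41  2.16 -0.65  0.43 -0.  ] F [ -0.3   0.  -15.9] M [0.   0.05 0.03] w 25.0 t 19.25
xyz [ -3.5 -12.1  -0.5] a [-8.0000e-04 -1.3108e+00 -2.5000e-03]
```

```bash
python3 -m jog '[{"x":0,"y":-0.8,"z":0,"ax":0,"ay":0,"az":0,"grip":5},{"x":0,"y":-1.6,"z":0,"ax":0,"ay":0,"az":0,"grip":5},{"x":0,"y":-2.4,"z":0,"ax":0,"ay":0,"az":0,"grip":5},{"x":0,"y":-3.2,"z":0,"ax":0,"ay":0,"az":0,"grip":5},{"x":0,"y":-4,"z":0,"ax":0,"ay":0,"az":0,"grip":5}]';  python3 -c "
from h import *
go([456.7,-48.7,102.5],0.601)"
```

```text
clock: 19.75
eef_pos: [460.3, -50.9, 94.9]
tool_rot: [-1.571, 0.001, -0.71]
force: [-1.5, 1.5, -16.5]
width: 25.1
eef [460.3 -50.9  94.9] rot [-1.5709e+00  9.0000e-04 -7.0990e-01] q [-0.24  0.67  0.43  2.16 -0.64  0.44 -0.01] F [ -1.5   1.5 -16.5] M [0.12 0.33 0.02] w 25.1 t 19.75
xyz [-4.2 -7.6 -0.7] a [-5.0000e-04 -1.3109e+00 -8.0000e-04]
```

```bash
python3 -m jog '[{"x":0,"y":-0.8,"z":0,"ax":0,"ay":0,"az":0,"grip":5},{"x":0,"y":-1.6,"z":0,"ax":0,"ay":0,"az":0,"grip":5},{"x":0,"y":-2.4,"z":0,"ax":0,"ay":0,"az":0,"grip":5},{"x":0,"y":-3.2,"z":0,"ax":0,"ay":0,"az":0,"grip":5},{"x":0,"y":-4,"z":0,"ax":0,"ay":0,"az":0,"grip":5}]';  python3 -c "
from h import *
go([456.7,-48.7,102.5],0.601)
d=snap('side','s11')
u,v=map(int,proj(d,[456,-50,70]));a=cv2.resize(d['color'][v-32:v+13,u-30:u+30,::-1],(800,600),interpolation=cv2.INTER_NEAREST);cv2.imwrite('pics/c11.png',a)"
```

```text
clock: 20.25
eef_pos: [460.6, -51.2, 98.9]
tool_rot: [-1.571, 0.0, -0.71]
force: [-1.4, 0.3, -16.1]
width: 25.3
eef [460.6 -51.2  98.9] rot [-1.5709e+00  2.0000e-04 -7.1000e-01] q [-0.24  0.66  0.43  2.16 -0.64  0.45 -0.01] F [ -1.4   0.3 -16.1] M [0.2  0.4  0.04] w 25.3 t 20.25
xyz [-4.6 -3.6 -0.7] a [-1.000e-04 -1.311e+00 -2.000e-04]
```

View pics/c11.png

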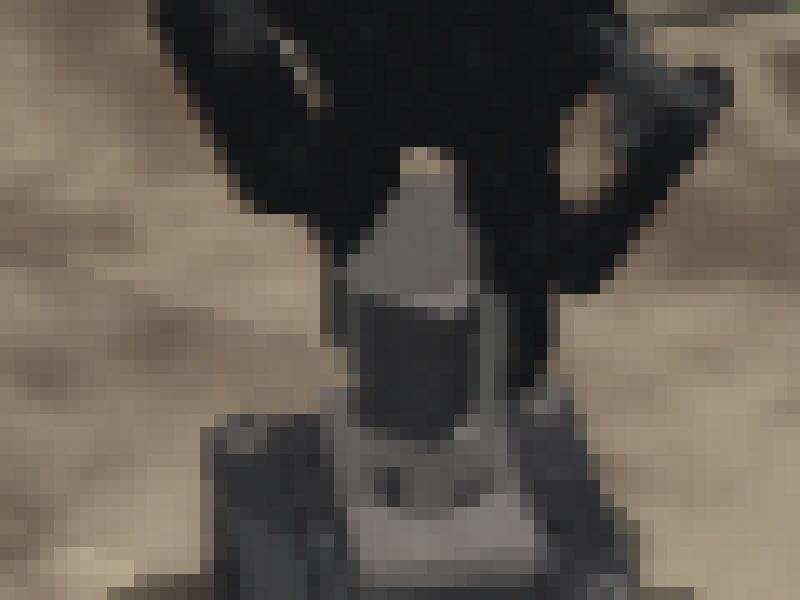

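```bash
python3 -m jog '[{"x":-0.3,"y":-1,"z":0,"ax":0,"ay":0,"az":0,"grip":5},{"x":-0.5,"y":-2,"z":0,"ax":0,"ay":0,"az":0,"grip":5},{"x":-0.5,"y":-3.2,"z":0,"ax":0,"ay":0,"az":0,"grip":5},{"x":-0.5,"y":-4.4,"z":0,"ax":0,"ay":0,"az":0,"grip":5},{"x":-0.5,"y":-5.6,"z":0,"ax":0,"ay":0,"az":0,"grip":5}]';  python3 -c "
from h import *
go([456.7,-48.7,102.5],0.601)"
```

```text
clock: 20.8
eef_pos: [460.5, -50.9, 104.6]
tool_rot: [-1.571, -0.0, -0.71]
force: [-0.3, 0.3, -16.2]
width: 25.3
eef [460.5 -50.9 104.6] rot [-1.5707e+00 -4.0000e-04 -7.1010e-01] q [-0.25  0.65  0.45  2.16 -0.63  0.46 -0.02] F [ -0.3   0.3 -16.2] M [0.09 0.23 0.04] w 25.3 t 20.8
xyz [-4.4  2.1 -0.8] a [ 1.0000e-04 -1.3111e+00  4.0000e-04]
```

```bash
python3 -m jog '[{"x":0,"y":-1.2,"z":0,"ax":0,"ay":0,"az":0,"grip":5},{"x":0,"y":-2.4,"z":0,"ax":0,"ay":0,"az":0,"grip":5},{"x":0,"y":-3.6,"z":0,"ax":0,"ay":0,"az":0,"grip":5},{"x":0,"y":-4.8,"z":0,"ax":0,"ay":0,"az":0,"grip":5},{"x":0,"y":-6,"z":0,"ax":0,"ay":0,"az":0,"grip":5}]';  python3 -c "
from h import *
go([456.7,-48.7,102.5],0.601)"
```

```text
clock: 21.3
eef_pos: [460.4, -50.9, 110.6]
tool_rot: [-1.571, -0.0, -0.71]
force: [-0.4, -0.2, -14.8]
width: 24.9
eef [460.4 -50.9 110.6] rot [-1.5707e+00 -2.0000e-04 -7.1010e-01] q [-0.26  0.64  0.46  2.15 -0.62  0.48 -0.03] F [ -0.4  -0.2 -14.8] M [0.01 0.21 0.06] w 24.9 t 21.3
xyz [-4.3  8.1 -0.8] a [ 0.0000e+00 -1.3111e+00  2.0000e-04]
```

```bash
python3 -m jog '[{"x":0,"y":-1,"z":0,"ax":0,"ay":0,"az":0,"grip":5},{"x":0,"y":-2,"z":0,"ax":0,"ay":0,"az":0,"grip":5},{"x":0,"y":-3,"z":0,"ax":0,"ay":0,"az":0,"grip":5},{"x":0,"y":-4,"z":0,"ax":0,"ay":0,"az":0,"grip":5},{"x":0,"y":-5,"z":0,"ax":0,"ay":0,"az":0,"grip":5}]';  python3 -c "
from h import *
go([456.7,-48.7,102.5],0.601)"
```

```text
clock: 21.8
eef_pos: [461.3, -51.1, 116.1]
tool_rot: [-1.57, -0.002, -0.71]
force: [0.4, 0.8, -4.8]
width: 25.3
eef [461.3 -51.1 116.1] rot [-1.5697 -0.0018 -0.7102] q [-0.27  0.63  0.47  2.15 -0.61  0.49 -0.04] F [ 0.4  0.8 -4.8] M [ 0.03 -0.08 -0.03] w 25.3 t 21.8
xyz [-5.1 13.5 -1.2] a [ 2.0000e-04 -1.3112e+00  2.2000e-03]
```

```bash
python3 -m jog '[{"x":0,"y":-2,"z":0,"ax":0,"ay":0,"az":0,"grip":5},{"x":0,"y":-4,"z":0,"ax":0,"ay":0,"az":0,"grip":5},{"x":0,"y":-6,"z":0,"ax":0,"ay":0,"az":0,"grip":5},{"x":0,"y":-8,"z":0,"ax":0,"ay":0,"az":0,"grip":5},{"x":0,"y":-10,"z":0,"ax":0,"ay":0,"az":0,"grip":5}]';  python3 -c "
from h import *
go([456.7,-48.7,102.5],0.601)"
```

```text
clock: 22.3
eef_pos: [460.4, -50.9, 125.6]
tool_rot: [-1.571, -0.0, -0.71]
force: [-0.3, -0.1, -5.4]
width: 25.4
eef [460.4 -50.9 125.6] rot [-1.5708 -0.     -0.71  ] q [-0.29  0.62  0.5   2.14 -0.59  0.52 -0.05] F [-0.3 -0.1 -5.4] M [ 0.01 -0.01 -0.02] w 25.4 t 22.3
xyz [-4.2 23.1 -0.8] a [ 0.    -1.311  0.   ]
```

```bash
python3 -m jog '[{"x":0,"y":-5,"z":0,"ax":0,"ay":0,"az":0,"grip":5},{"x":0,"y":-12,"z":0,"ax":0,"ay":0,"az":0,"grip":5},{"x":0,"y":-20,"z":0,"ax":0,"ay":0,"az":0,"grip":5},{"x":0,"y":-30,"z":0,"ax":0,"ay":0,"az":0,"grip":5},{"x":0,"y":-40,"z":0,"ax":0,"ay":0,"az":0,"grip":5}]';  python3 -m jog '[{"x":0,"y":-8,"z":0,"ax":0,"ay":0,"az":0,"grip":5},{"x":0,"y":-14,"z":0,"ax":0,"ay":0,"az":0,"grip":5},{"x":0,"y":-14,"z":0,"ax":0,"ay":0,"az":0,"grip":5}]';python3 -c "
from h import *
d=snap('side','s12')
u,v=map(int,proj(d,[456,-50,100]));a=cv2.resize(d['color'][v-45:v+45,u-60:u+60,::-1],(800,600),interpolation=cv2.INTER_NEAREST);cv2.imwrite('pics/c12.png',a)
go([468.5,-319,180],-0.71)"
```

```text
clock: 22.8
eef_pos: [460.4, -50.8, 166.4]
tool_rot: [-1.571, -0.0, -0.71]
force: [-0.4, -0.9, -5.0]
width: 25.5
clock: 23.1
eef_pos: [460.9, -50.9, 180.3]
tool_rot: [-1.57, -0.001, -0.71]
force: [0.5, -0.1, -5.5]
width: 25.3
eef [460.5 -50.8 179.8] rot [-1.5702e+00 -5.0000e-04 -7.0980e-01] q [-0.36  0.53  0.6   2.1  -0.49  0.65 -0.14] F [ 0.1  0.1 -5.5] M [-0.01 -0.04 -0.03] w 25.1 t 23.15
xyz [ 180.8   -0.2 -198.3] a [-0.0006  0.0002  0.0005]
```

View pics/c12.png

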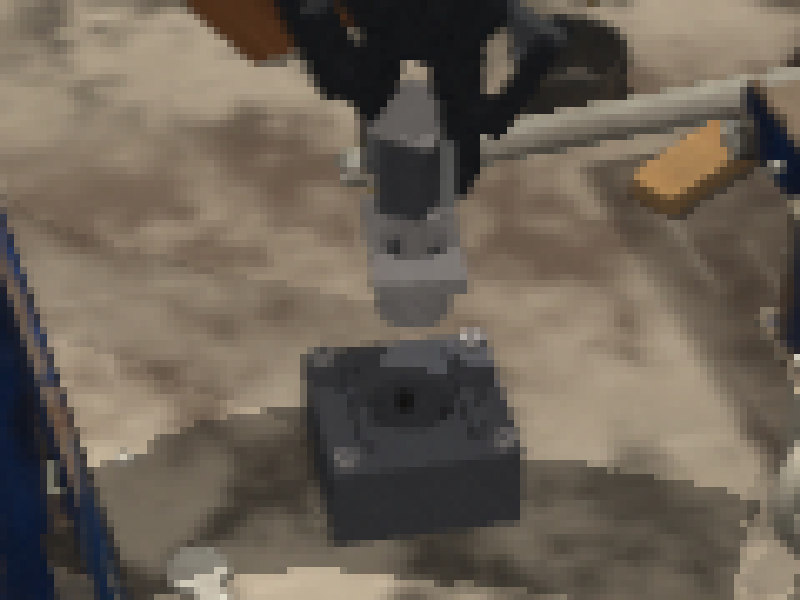

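```bash
python3 -m jog '[{"x":8,"y":0,"z":-9,"ax":0,"ay":0,"az":0,"grip":5},{"x":22,"y":0,"z":-24,"ax":0,"ay":0,"az":0,"grip":5},{"x":42,"y":0,"z":-45,"ax":0,"ay":0,"az":0,"grip":5},{"x":64,"y":0,"z":-69,"ax":0,"ay":0,"az":0,"grip":5},{"x":86,"y":0,"z":-92,"ax":0,"ay":0,"az":0,"grip":5}]'; python3 -m jog '[{"x":22,"y":0,"z":-24,"ax":0,"ay":0,"az":0,"grip":5},{"x":44,"y":0,"z":-47,"ax":0,"ay":0,"az":0,"grip":5},{"x":66,"y":0,"z":-71,"ax":0,"ay":0,"az":0,"grip":5},{"x":84,"y":0,"z":-91,"ax":0,"ay":0,"az":0,"grip":5},{"x":97,"y":0,"z":-105,"ax":0,"ay":0,"az":0,"grip":5}]'; python3 -m jog '[{"x":0,"y":0,"z":0,"ax":0,"ay":0,"az":0,"grip":5},{"x":0,"y":0,"z":0,"ax":0,"ay":0,"az":0,"grip":5},{"x":0,"y":0,"z":0,"ax":0,"ay":0,"az":0,"grip":5}]'; python3 -c "
from h import *
d=snap('side','s13')
u,v=map(int,proj(d,[468,-320,80]));a=cv2.resize(d['color'][v-45:v+45,u-60:u+60,::-1],(800,600),interpolation=cv2.INTER_NEAREST);cv2.imwrite('pics/c13.png',a);print(u,v)
print(proj(d,[468,-320,102]))
go([471,-320,110],-0.71)"
```

```text
clock: 23.65
eef_pos: [464.9, -178.9, 179.0]
tool_rot: [-1.572, 0.001, -0.71]
force: [-0.3, 0.0, -6.4]
width: 25.4
clock: 24.15
eef_pos: [469.2, -323.2, 178.9]
tool_rot: [-1.573, -0.0, -0.713]
force: [1.0, 0.1, -4.7]
width: 25.2
clock: 24.45
eef_pos: [470.2, -318.6, 178.8]
tool_rot: [-1.57, 0.002, -0.71]
force: [-0.5, 0.2, -5.7]
width: 25.3
276 258
(np.float64(277.2097304806747), np.float64(252.9708120154902))
eef [ 470.5 -318.4  178.9] rot [-1.5703  0.0017 -0.7091] q [ 0.2   0.65  0.55  1.82 -0.46  0.8   0.28] F [ 0.2  0.8 -5.1] M [-0.   -0.01 -0.05] w 24.9 t 24.5
xyz [ 1.5 68.9 -0.9] a [-0.0005  0.0009 -0.0017]
```

View pics/c13.png

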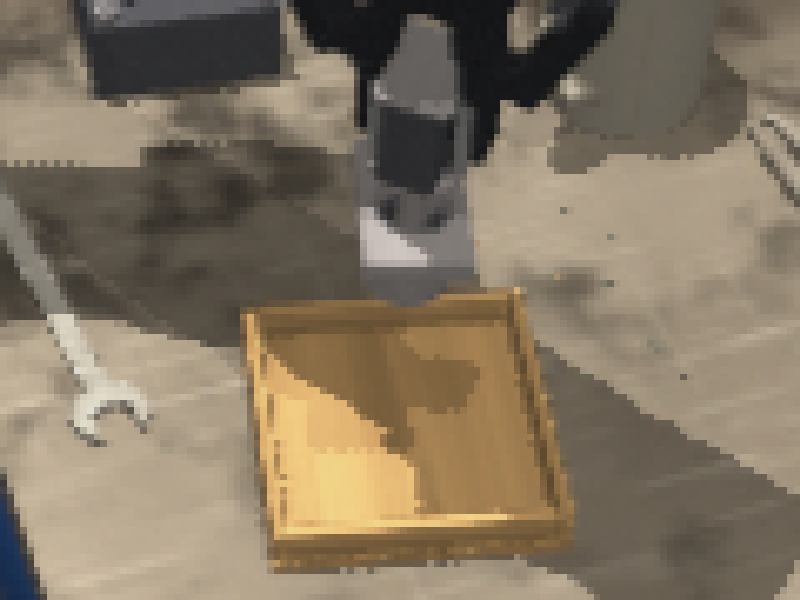

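```bash
python3 -m jog '[{"x":1,"y":10,"z":-0.5,"ax":0,"ay":0,"az":0,"grip":5},{"x":1,"y":28,"z":-0.5,"ax":0,"ay":0,"az":0,"grip":5},{"x":1,"y":48,"z":-0.5,"ax":0,"ay":0,"az":0,"grip":5},{"x":1,"y":66,"z":-0.5,"ax":0,"ay":0,"az":0,"grip":5},{"x":1,"y":80,"z":-0.5,"ax":0,"ay":0,"az":0,"grip":5}]'; python3 -m jog '[{"x":0,"y":4,"z":0,"ax":0,"ay":0,"az":0,"grip":5},{"x":0,"y":8,"z":0,"ax":0,"ay":0,"az":0,"grip":5},{"x":0,"y":8,"z":0,"ax":0,"ay":0,"az":0,"grip":5},{"x":0,"y":8,"z":0,"ax":0,"ay":0,"az":0,"grip":5}]'; python3 -c "
from h import *
d=snap('side','s14')
u,v=map(int,proj(d,[468,-320,50]));a=cv2.resize(d['color'][v-45:v+45,u-60:u+60,::-1],(800,600),interpolation=cv2.INTER_NEAREST);cv2.imwrite('pics/c14.png',a);print(u,v)
go([471,-320,83.5],-0.71)"
```

```text
clock: 25.0
eef_pos: [470.9, -319.5, 97.8]
tool_rot: [-1.571, 0.002, -0.709]
force: [-0.5, 0.1, -5.2]
width: 25.4
clock: 25.4
eef_pos: [471.6, -320.9, 92.1]
tool_rot: [-1.571, -0.001, -0.71]
force: [-0.6, 0.5, -4.3]
width: 25.3
276 266
eef [ 471.6 -320.9   92.1] rot [-1.5706e+00 -1.4000e-03 -7.1000e-01] q [ 0.26  0.77  0.46  1.88 -0.56  0.62  0.36] F [-0.1 -0.2 -5.7] M [ 0.03 -0.02  0.01] w 25.0 t 25.45
xyz [-1.1  8.6  0.3] a [-0.0002 -0.      0.0014]
```

View pics/c14.png

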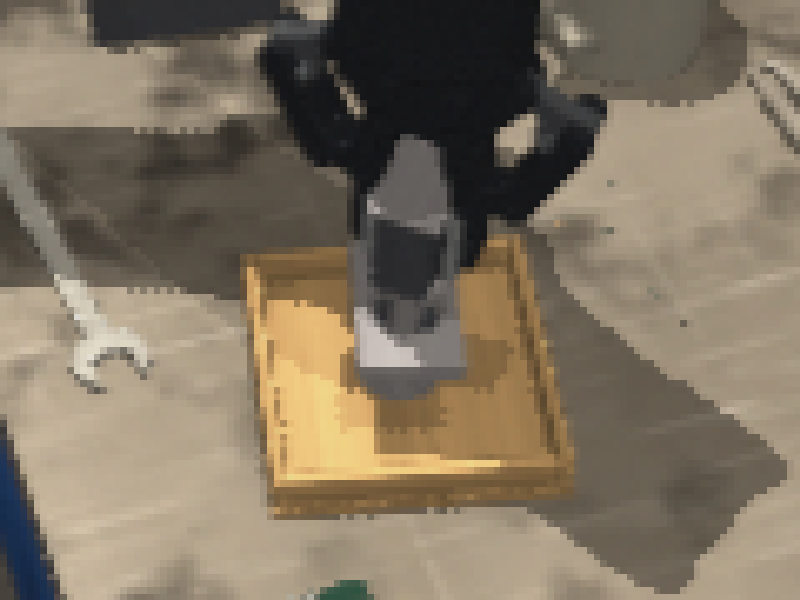

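Well inside the tray and upright. Setting down gently.

```bash
python3 -m jog '[{"x":0,"y":1.5,"z":0,"ax":0,"ay":0,"az":0,"grip":5},{"x":0,"y":3.5,"z":0,"ax":0,"ay":0,"az":0,"grip":5},{"x":0,"y":5.5,"z":0,"ax":0,"ay":0,"az":0,"grip":5},{"x":0,"y":6.5,"z":0,"ax":0,"ay":0,"az":0,"grip":5},{"x":0,"y":7,"z":0,"ax":0,"ay":0,"az":0,"grip":5}]'; python3 -m jog '[{"x":0,"y":0.5,"z":0,"ax":0,"ay":0,"az":0,"grip":5},{"x":0,"y":1,"z":0,"ax":0,"ay":0,"az":0,"grip":5},{"x":0,"y":1,"z":0,"ax":0,"ay":0,"az":0,"grip":5}]'; python3 -m jog '[{"x":0,"y":0.5,"z":0,"ax":0,"ay":0,"az":0,"grip":5},{"x":0,"y":1,"z":0,"ax":0,"ay":0,"az":0,"grip":5},{"x":0,"y":1,"z":0,"ax":0,"ay":0,"az":0,"grip":5}]'
```

```text
clock: 25.95
eef_pos: [471.1, -320.5, 84.3]
tool_rot: [-1.571, 0.0, -0.71]
force: [0.4, 0.8, -4.1]
width: 24.7
clock: 26.25
eef_pos: [471.1, -320.5, 83.5]
tool_rot: [-1.571, 0.0, -0.71]
force: [-0.6, 1.0, -3.2]
width: 24.9
clock: 26.55
eef_pos: [471.3, -320.8, 82.6]
tool_rot: [-1.571, -0.001, -0.71]
force: [-0.1, 0.8, -1.6]
width: 25.3
```

```bash
python3 -m jog '[{"x":0,"y":0.5,"z":0,"ax":0,"ay":0,"az":0,"grip":5},{"x":0,"y":1,"z":0,"ax":0,"ay":0,"az":0,"grip":5},{"x":0,"y":1,"z":0,"ax":0,"ay":0,"az":0,"grip":5}]'; python3 -c "
from h import *
d=snap('side','s15')
u,v=map(int,proj(d,[468,-320,50]));a=cv2.resize(d['color'][v-45:v+45,u-60:u+60,::-1],(800,600),interpolation=cv2.INTER_NEAREST);cv2.imwrite('pics/c15.png',a)
go([471,-320,83.5],-0.71)"
```

```text
clock: 26.85
eef_pos: [471.3, -320.9, 81.9]
tool_rot: [-1.571, -0.001, -0.71]
force: [-1.3, 0.3, 3.6]
width: 25.0
eef [ 471.3 -320.9   81.9] rot [-1.5707e+00 -8.0000e-04 -7.1010e-01] q [ 0.27  0.79  0.44  1.88 -0.57  0.6   0.37] F [-0.8  0.8  3. ] M [0.05 0.27 0.03] w 25.0 t 26.9
xyz [-0.8 -1.6  0.4] a [-0.0001 -0.0001  0.0008]
```

View pics/c15.png

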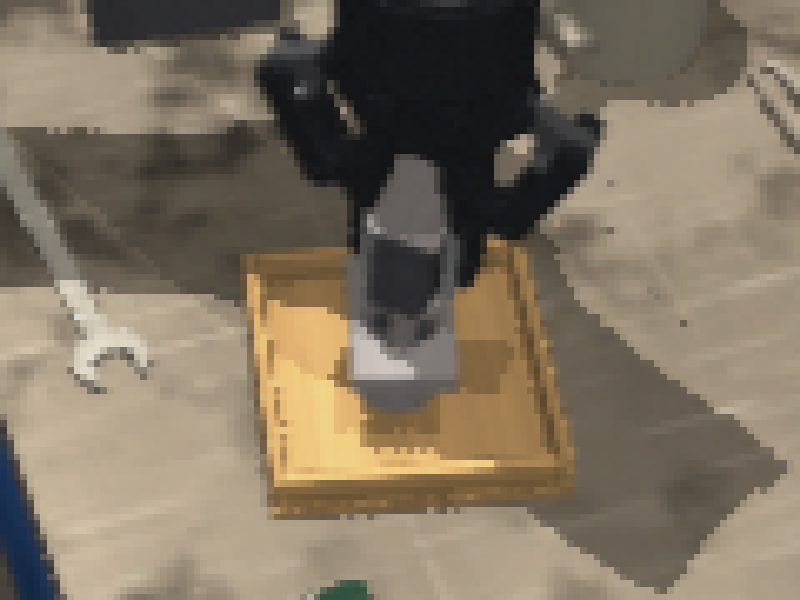

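```bash
python3 -m jog '[{"x":0,"y":-0.3,"z":0,"ax":0,"ay":0,"az":0,"grip":22},{"x":0,"y":-0.3,"z":0,"ax":0,"ay":0,"az":0,"grip":25},{"x":0,"y":-0.3,"z":0,"ax":0,"ay":0,"az":0,"grip":27},{"x":0,"y":-0.3,"z":0,"ax":0,"ay":0,"az":0,"grip":29}]'; python3 -c "
from h import *
d=snap('side','s16')
T=load('side0');print(proj(d,[468-.34*17.5,-320-.93*17.5,6]),proj(d,[468-.34*17.5,-320-.93*17.5,14]))
u,v=map(int,proj(d,[468,-320,50]));a=cv2.resize(d['color'][v-45:v+45,u-60:u+60,::-1],(800,600),interpolation=cv2.INTER_NEAREST);cv2.imwrite('pics/c16.png',a)
go([471,-320,83.5],-0.71)"
```

```text
clock: 27.3
eef_pos: [471.3, -320.4, 81.6]
tool_rot: [-1.571, 0.0, -0.71]
force: [0.1, -0.8, -0.2]
width: 29.0
(np.float64(275.4463984749854), np.float64(281.90953056004247)) (np.float64(275.60204704067286), np.float64(280.0208802858457))
eef [ 471.2 -320.4   81.6] rot [-1.5707e+00  2.0000e-04 -7.0990e-01] q [ 0.27  0.79  0.44  1.88 -0.57  0.6   0.37] F [ 0.2  0.1 -0. ] M [-0.    0.01 -0.03] w 28.7 t 27.35
xyz [-0.4 -1.9  0.2] a [-0.0001  0.0001 -0.0002]
```

View pics/c16.png

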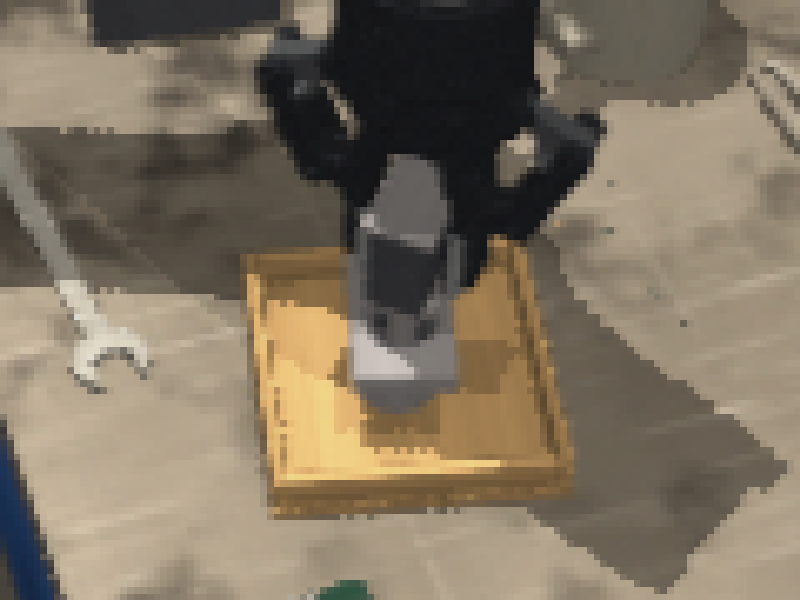

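```bash
python3 -m jog '[{"x":0,"y":0,"z":0,"ax":0,"ay":0,"az":0,"grip":36},{"x":0,"y":0,"z":0,"ax":0,"ay":0,"az":0,"grip":48},{"x":0,"y":0,"z":0,"ax":0,"ay":0,"az":0,"grip":60},{"x":0,"y":0,"z":0,"ax":0,"ay":0,"az":0,"grip":75},{"x":0,"y":0,"z":0,"ax":0,"ay":0,"az":0,"grip":85}]'; python3 -c "
from h import *
d=snap('side','s17')
u,v=map(int,proj(d,[468,-320,50]));a=cv2.resize(d['color'][v-45:v+45,u-60:u+60,::-1],(800,600),interpolation=cv2.INTER_NEAREST);cv2.imwrite('pics/c17.png',a)
go([471,-320,83.5],-0.71)"
```

```text
clock: 27.85
eef_pos: [471.1, -320.6, 81.7]
tool_rot: [-1.571, 0.0, -0.71]
force: [-0.5, 0.5, -0.5]
width: 84.7
eef [ 471.1 -320.6   81.7] rot [-1.5708  0.     -0.7099] q [ 0.27  0.79  0.44  1.88 -0.57  0.6   0.37] F [0.4 0.2 0.2] M [-0.02  0.01  0.01] w 84.6 t 27.9
xyz [-0.5 -1.8  0.3] a [ 0.      0.0001 -0.    ]
```

View pics/c17.png

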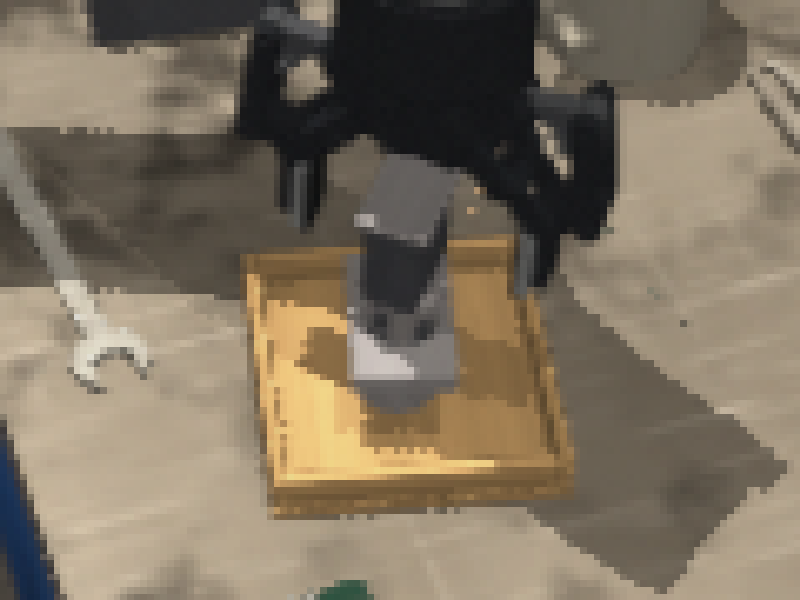

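Released without side force. Retreat straight up.

```bash
python3 -m jog '[{"x":0,"y":-10,"z":0,"ax":0,"ay":0,"az":0,"grip":85},{"x":0,"y":-30,"z":0,"ax":0,"ay":0,"az":0,"grip":85},{"x":0,"y":-60,"z":0,"ax":0,"ay":0,"az":0,"grip":85},{"x":0,"y":-90,"z":0,"ax":0,"ay":0,"az":0,"grip":85},{"x":0,"y":-120,"z":0,"ax":0,"ay":0,"az":0,"grip":85}]'; python3 -m jog '[{"x":0,"y":0,"z":0,"ax":0,"ay":0,"az":0,"grip":85},{"x":0,"y":0,"z":0,"ax":0,"ay":0,"az":0,"grip":85},{"x":0,"y":0,"z":0,"ax":0,"ay":0,"az":0,"grip":85},{"x":0,"y":0,"z":0,"ax":0,"ay":0,"az":0,"grip":85},{"x":0,"y":0,"z":0,"ax":0,"ay":0,"az":0,"grip":85}]'; python3 -c "
from h import *
d=snap('side','s18');e=snap('top','t18')
u,v=map(int,proj(d,[468,-320,50]));a=cv2.resize(d['color'][v-45:v+45,u-45:u+45,::-1],(400,400),interpolation=cv2.INTER_NEAREST)
u,v=map(int,proj(e,[468,-320,50]));b=cv2.resize(e['color'][v-45:v+45,u-45:u+45,::-1],(400,400),interpolation=cv2.INTER_NEAREST);cv2.imwrite('pics/c18.png',np.hstack([a,b]))
cv2.imwrite('pics/f18.png',d['color'][...,::-1])
go([471,-320,83.5],-0.71)
from m import quad,win
hsv=cv2.cvtColor(d['color'],cv2.COLOR_RGB2HSV).astype(int)
"
```

```text
clock: 28.4
eef_pos: [470.9, -320.6, 203.6]
tool_rot: [-1.571, -0.0, -0.71]
force: [0.6, 0.2, 0.0]
width: 85.1
clock: 28.9
eef_pos: [470.7, -320.3, 200.9]
tool_rot: [-1.571, 0.002, -0.71]
force: [0.4, 0.1, -0.7]
width: 85.3
eef [ 470.8 -320.4  201.1] rot [-1.5711e+00  1.3000e-03 -7.1020e-01] q [ 0.19  0.63  0.58  1.8  -0.44  0.85  0.26] F [-0.3 -0.2  1. ] M [ 0.    0.03 -0.01] w 84.9 t 29.0
xyz [ -0.  117.6   0.5] a [ 0.0003 -0.0002 -0.0013]
```

View pics/c18.png

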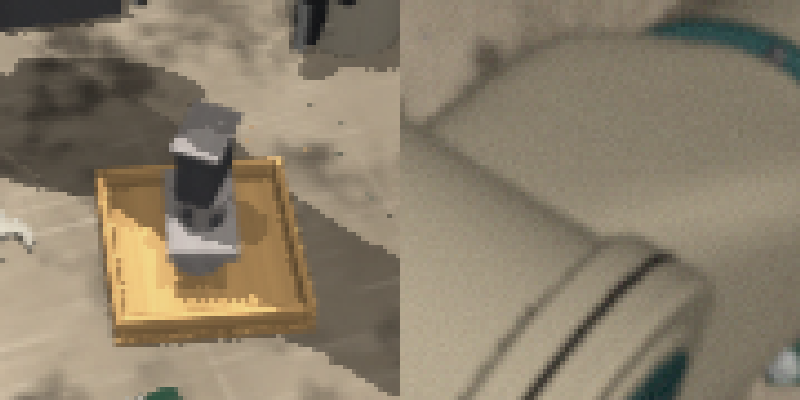

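View pics/f18.png

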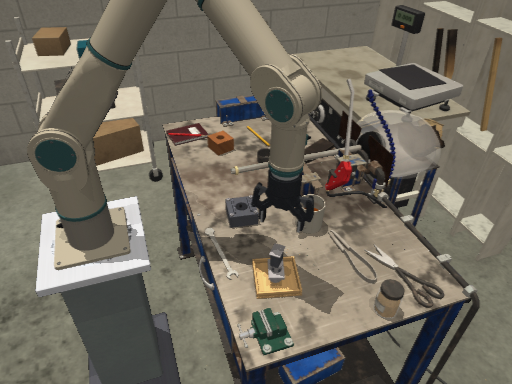

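```bash
python3 -m jog '[{"x":0,"y":0,"z":0,"ax":0,"ay":0,"az":0,"grip":85}]'; python3 -c "
from h import *
d=snap('side','s19');e=load('s18');print(np.abs(d['color'].astype(int)-e['color'].astype(int))[235:290,250:300].max())
u,v=278,262;a=cv2.resize(d['color'][v-26:v+26,u-35:u+35,::-1],(800,594),interpolation=cv2.INTER_CUBIC);cv2.imwrite('pics/c19.png',a)
for z in(114,110,46,6): print(z,proj(d,[468,-320,z]))"
```

```text
clock: 29.1
eef_pos: [471.0, -320.5, 201.4]
tool_rot: [-1.571, 0.001, -0.71]
force: [-0.2, -0.0, -0.6]
width: 85.1
79
114 (np.float64(277.46687238900597), np.float64(249.7963361930967))
110 (np.float64(277.3807480253114), np.float64(250.85956121169295))
46 (np.float64(276.05677020297713), np.float64(267.20437102375655))
6 (np.float64(275.27777155548546), np.float64(276.8212879556866))
```

View pics/c19.png

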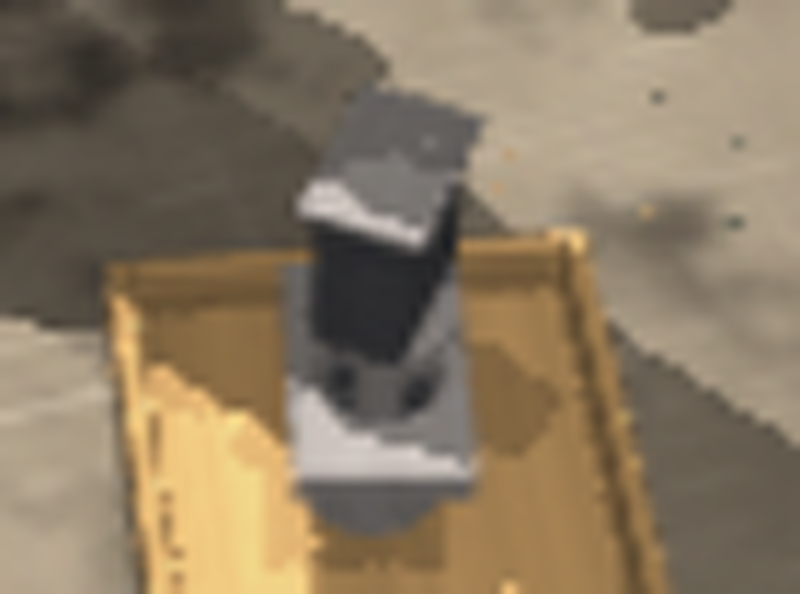

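```bash
python3 -m jog '[{"x":0,"y":0,"z":0,"ax":0,"ay":0,"az":0,"grip":85},{"x":0,"y":0,"z":0,"ax":0,"ay":0,"az":0,"grip":85},{"x":0,"y":0,"z":0,"ax":0,"ay":0,"az":0,"grip":85},{"x":0,"y":0,"z":0,"ax":0,"ay":0,"az":0,"grip":85},{"x":0,"y":0,"z":0,"ax":0,"ay":0,"az":0,"grip":85}]'; python3 -c "
from h import *
d=snap('side','s20');e=load('s19');D=np.abs(d['color'].astype(int)-e['color'].astype(int)).max(2)[240:285,260:295];print(D.max(),(D>25).sum(),np.argwhere(D>25)[:8])
a=load('side0')['color'].astype(int)
for n,(u0,v0,u1,v1) in dict(cup=(255,145,280,165),spanner=(205,225,240,280),mug=(298,195,328,235)).items():
    D=np.abs(d['color'].astype(int)-a)[v0:v1,u0:u1].max(2);print(n,(D>40).mean())
u,v=278,240;cv2.imwrite('pics/c20.png',cv2.resize(d['color'][130:290,190:350,::-1],(600,600)))"
```

```text
clock: 29.65
eef_pos: [471.2, -320.6, 201.8]
tool_rot: [-1.571, -0.0, -0.71]
force: [0.2, 0.7, -0.2]
width: 85.2
51 1 [[15 26]]
cup 0.256
spanner 0.4
mug 0.305
```

View pics/c20.png

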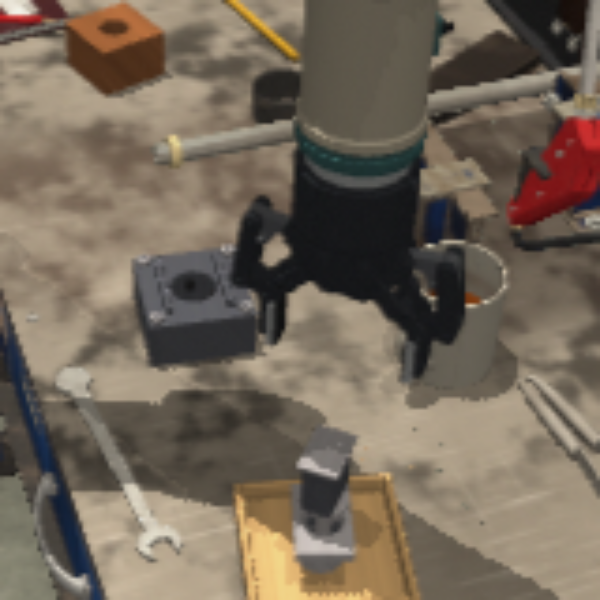

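```bash
python3 -c "
from cell import *
print(finish_job())"
```

```text
the job is handed in; nothing more can be done
None
```

I took the puller from the rack and lowered it into the plug. Its lugs dropped through the slots after about 0.56 rad of light clockwise turning. I then turned it another 0.75 rad, until the wrist torque rose to about 0.12–0.15 N m, which I took as the stop. The draw took about 14 N net, and I set the plug down near the middle of the tray, opened the fingers and backed off upwards. The job was handed in at about 29.7 s; no verdict is reported.

**Last checks**
- **Plug:** the foot edge in the side view is within about 1 px of where it should be for a plug on the tray floor near the middle.
- **Puller:** still in the plug, leaning at most about 0.07 rad by a rough pixel estimate.
- **Rest and contact:** two pictures 0.5 s apart were the same except for one edge pixel. The force on the tool was within noise of zero.
- **Bystanders:** by eye, the mug, steel cup and spanner stand where they were. My automatic picture comparison for them was inconclusive: 26–40 % of pixels differed. I put this down to shadows and the arm standing in front of some of them, but did not verify it.

**What did not go cleanly**
- **Side load:** before the draw there was about 4 N of sideways force, so I shifted the tool about 2 mm to relieve it before pulling.
- **Top view:** at the end the arm blocked the top camera over the tray, so the final position was checked from the side view only.

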